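# Hang the bent cooling loop in the bath forks

## Task

Take the bent steel cooling loop from the bench and lay it on the grey sloped rest with its U-bend against the ledge, and let go of it there to change your grip. Then take it up again by the orange tab and hang it in the white bath, so that its two blue ends rest in the two V forks and the U-bend hangs straight down between them. Never let it drop or swing free, and leave the flask, the brown bottle and the measuring cylinder where they stand.

Things in the scene. Friction and masses are not known exactly. Their poses are not given: they have to be found in the camera images.
- loop: bent steel tube 12 mm thick, 0.12 kg. Blue-tipped ends on one line (y axis) reach y = +-95 mm; between y = -45 and 45 it bends into a U, bottom bar at x = -70 mm, brace across at x = -32 to -20 mm. Origin: on the tube axis midway between the ends. x points from U to tab, z normal to its plane. Starts flat on the bench, z up, origin 6 mm above it; hung, x points up. Centre of mass about x = -40 mm
- loop_tab (a point): grip point in the loop's orange tab, at x = +26 mm of the loop; axes as the loop's. The tab is a flat bar 18 mm wide (along y), 12 mm thick (along z), free from x = 0 to its end at x = +42 mm; grip with fingers closing along y, from any direction in the loop's xz plane
- rest: fixed grey sloped rest, 110 x 116 x 75 mm, origin at bench level below it. Its board, 116 mm wide along y, slopes at 45 degrees, rising toward the rest's own +x; at the low edge (-x) a ledge 14 mm high stops the loop's U-bend. The board ends below the tab, so that the tab overhangs its top edge free on all sides.
- rest_seat (a point): where the loop's origin lies when the loop rests on the slope with its U-bend against the ledge (88 mm above the bench); axes are those of the rest. There the loop's y axis is along the rest's y (either way round makes no difference to the task) and its x axis points up the slope, at 45 degrees between the rest's +x and up
- bath: fixed white open bath, 86 x 152 mm, walls 72 mm high, inside 78 mm wide, floor 8 mm; origin at bench level under its centre. At its two ends (y = +-70 mm) stand aluminium V forks, 12 mm thick along y, opening upward at 90 degrees, about 42 mm wide at the top, lowest point 100 mm and tips 121 mm above the bench.
- bath_seat (a point): the point midway between the two forks on the line where the loop's tube axis lies when both ends are down in the forks (108.5 mm above the bench); axes are those of the bath, y runs from fork to fork. The loop may hang either way round; 13 mm of end play along y each way
- flask: bystander: loose glass conical flask, 64 mm wide, 102 mm tall, origin at the centre of its underside
- brown_bottle: bystander: loose small brown bottle with red cap, 35 mm wide, 72 mm tall, origin at the centre of its underside
- tall_cylinder: bystander: loose measuring cylinder with blue foot, 58 mm wide, 167 mm tall, origin at the centre of its underside
There are look-alikes about, which are no part of the job. There is more than one size of the loop; the one meant has the size given above.

How it is judged:
On the way:
1. the loop lies on the sloped rest, U-bend at the ledge, and is let go (distance between loop and rest_seat below 0.025 m and angle between loop's own x axis and vertical between 0.6 and 0.97 rad and angle between the y axis of loop and the y axis of rest, either way round below 0.25 rad and contact force between the fingers and loop below 0.1 N and linear speed of loop below 0.03 m/s), for 0.2 s.
At the end, for the whole second after the job is handed in: the loop's two ends lie in the two V forks (its middle within 5 mm of the seat in height and across, 18 mm along; its y axis within 0.06 rad of the bath's), the U-bend hangs down within 0.26 rad (15 degrees) of vertical, and the loop is at rest and let go (x of loop in the frame of bath_seat between -0.005 and 0.005 m and y of loop in the frame of bath_seat between -0.018 and 0.018 m and z of loop in the frame of bath_seat between -0.005 and 0.005 m and angle between the y axis of loop and the y axis of bath, either way round below 0.06 rad and angle between loop's own x axis and vertical below 0.26 rad and linear speed of loop below 0.02 m/s and angular speed of loop below 0.2 rad/s); the robot touches nothing.
It fails at once if the loop is let drop, tumble or swing free (turns faster than 8 rad/s) (angular speed of loop above 8 rad/s).
It fails at once if the flask is moved by more than 20 mm (distance of flask from where it was at the start of the episode above 0.02 m).
It fails at once if the brown bottle is moved by more than 20 mm (distance of brown_bottle from where it was at the start of the episode above 0.02 m).
It fails at once if the measuring cylinder is moved by more than 20 mm (distance of tall_cylinder from where it was at the start of the episode above 0.02 m).
It also fails if it takes over 58 s, if anything falls off the work surface, if the arm or the gripper's body presses on something with over 40 N, if the wrist force passes 120 N, or if a joint passes its speed limit or range.

## Robot

A 6-joint arm with a two-finger parallel gripper is mounted at the origin on a cart in front of the work surface, level with it; the furniture and walls round the work are solid. World frame = base frame: x ahead of the robot, y to its left, z up, the work surface at z = 0. Lengths are in m, angles in rad, forces in N, time in s.
With the tool pointing down it reaches from about 0.225 to 0.725 m from the base axis. Payload 3.1 kg.
Tool frame: the origin (TCP) lies on the mounting face of the last link; the fingertips stand ctrl.finger_overhang ahead of it and the grasp point (between the pads) lies 155 mm ahead of it (ctrl.finger_overhang is the distance from the TCP to the fingertips, in m); z points along the fingers, x is the direction in which the jaws open and shut, and the axes are right-handed (so a half turn about z gives the same grasp; the last joint's range is limited). The gripper opens to 85 mm and grips with 20 to 120 N. Pads are 22 mm wide; open, the fingers measure 114 mm over their backs; the gripper's body (76 mm by 85 mm) begins 54 mm behind the grasp point. The pads swing forward as they close: fully open they stand 13 mm farther back than shut.
Start: joints at [1.093, 0.048, 0.099, 1.622, 0, 1.443], TCP at [0.18, 0.493, 0.405] pointing down, gripper open.
Joint ranges: [-2.91, 2.91], [-0.99, 1.94], [-1.21, 1.42], [-2.12, 2.29], [-1.49, 1.47], [-3.14, 3.14]. Speed limits (rad/s): [2.79, 2.79, 3.14, 3.14, 3.14, 3.14].

## Interface

Orientations are given as a unit quaternion [w, x, y, z].
In Python, from cell import telemetry, vision, ctrl, nets gives the robot as it stands.
- The arm moves only by the tool drive_tool, never from a script. Its argument "targets" is a list of rows, each a list of 2 entries, a list of its own where there are three numbers: the shift along the world's x, y, z in cm, then the turn about the world's z in rad. In form: [[[dx, dy, dz], twist], ...]. A call has exactly 10 rows; each row shifts and turns the commanded pose from where the row before left it; what a row does not reach is not made up. A row lasts 1/8 s, in which the tool goes at most 62.5 mm and 10.7 degrees, less where a joint would pass 70% of its speed; a pose out of reach is approached as far as the arm can. A call is refused whole if a number of a shift passes 6.25 or a number of a turn 0.188, either way. A call with a gripper value outside its range is refused whole. "hand" is the finger opening in cm, from 0 to 8.54, set as the call begins (left out, the last holds). The fingers move at their own pace and stop on an object; "grip_force" is the grip in N (left out, the last holds). Time passes only in rows, so rows that do not move let the fingers close, or fill a call up. It gives the time, the measured TCP pose, the force and the opening at its end, in the units of the state.
- telemetry.state(): the state, without advancing time (a new reading comes with each control period).
- vision.grab_frame(name): name is "scene" or "side" or "wrist"; returns a dict with "frame" (384x512x3 uint8, red, green, blue), "depth" (384x512 float32, m along the optical axis (not along the pixel's ray), 0 where there is no reading), "intrinsics" (3x3 intrinsics, pixels), "rvec" (rotation vector, rad) and "tvec" (3), from world to camera coordinates, as OpenCV has them. Camera axes: x right, y down, z forward; pixel columns grow to the right and rows downward; lengths in m; the calibration is good to about 2 mm. A picture is of the moment at which its call begins.
- ctrl.close_job(): hands the job in, once; it reports no verdict.
Trained networks look in a picture, given as the dict that the camera call returned (one of the last four; its "shot" number tells which), for a name from the list of things; names that differ only in an ending like _2 or _b are one class to them, and where a whole thing is asked for, a point or a joint stands for the part that bears it (a point fixed in the world has none). Each returns a list of dicts, best first, with "p" (0 to 1); they miss things now and then, are a little off and sometimes report something else, mostly with a low value. They report only what shows in the picture. A call takes as long as a camera call. They do not tell look-alikes from the thing itself.
- nets.regions_of(picture, thing): "pixels" (384x512 bool, what is visible of it) and "extent" ([centre column, centre row, width, height] in pixels, round what is visible of it).
- nets.tip_of(picture, thing): "uv" ([column, row] in pixels: a listed point, or the origin of a listed thing).
The state is a dict: "clock": time; "qpos": joint angles; "joint_velocities": joint speeds; "joint_torque": joint torques, N m; "tool_pos": TCP position; "ee_rot": TCP orientation; "force": force on the tool from outside, world axes, zero at the start; "wrist_torque": the same for the moment, N m; "width": finger opening in m.
Only numpy, scipy, OpenCV 4.12 (cv2) and the standard library are available. Lean on these libraries where they do the work, as an engineer would, in place of code of your own. Each camera call takes 0.05 s, during which the arm holds its last target.

## Working session

There is one attempt and no reset: what is moved stays moved. The work goes in short steps, Python scripts to look and compute and a tool call to move; the robot and the scene stay as the last step left them, time stands still between calls to the robot, and variables do not carry over. Pictures are saved under pics/ and viewed, and the job is handed in when it is done.

Besides the shell and the picture viewer there is one more tool, called after "Call:" as name(argument=value, ...), one argument or row to a line, values as JSON. drive_tool: Moves the arm, as the interface text tells. Its arguments: {"type":"object","properties":{"targets":{"type":"array"},"hand":{"type":"number"},"grip_force":{"type":"number"}},"required":["targets"]}

```bash
ls; mkdir -p pics; python3 - <<'E'
from cell import telemetry, vision, ctrl, nets
import cv2,numpy as np
print(telemetry.state()); print(ctrl.finger_overhang)
for n in ["scene","side","wrist"]:
    p=vision.grab_frame(n)
    np.savez(f"{n}0.npz",**{k:p[k] for k in ["frame","depth","intrinsics","rvec","tvec"]})
    cv2.imwrite(f"pics/{n}0.png",cv2.cvtColor(p["frame"],cv2.COLOR_RGB2BGR))
    print(n,p["intrinsics"].tolist(),p["rvec"],p["tvec"])
    for t in ["loop","loop_tab","rest","bath","flask","brown_bottle","tall_cylinder"]:
        try: print(t,[(r["p"],r["uv"]) for r in nets.tip_of(p,t)], [r["extent"] for r in nets.regions_of(p,t)])
        except Exception as e: print(t,e)
E
```

```text
pics
{'clock': 0.0, 'qpos': array([ 1.09320648e+00,  4.87561066e-02,  9.75784313e-02,  1.62196531e+00,
       -1.75894796e-05,  1.44298611e+00]), 'joint_velocities': array([ 0.00032571,  0.00124762, -0.00015484, -0.00071006,  0.00088721,
       -0.00130612]), 'joint_torque': array([-3.53257628e-04, -3.38788283e+01,  3.20012963e+01,  2.04971584e-02,
       -1.10991828e-04,  9.31330533e-06]), 'tool_pos': array([0.17983976, 0.49302526, 0.40350414]), 'ee_rot': array([ 5.52415550e-04,  8.19356125e-01,  5.73283667e-01, -1.03519022e-03]), 'force': array([ 0.1052986 , -0.29465433,  0.18797016]), 'wrist_torque': array([ 0.01830737, -0.04137224, -0.0187104 ]), 'width': 0.08523943144126161}
0.1734
scene [[499.8433495982084, 0.0, 255.06630414777837], [0.0, 499.8433495982084, 190.8376811069313], [0.0, 0.0, 1.0]] [ 2.23308836 -0.90622274  0.34005931] [-0.37487499  0.3008234   1.31204243]
loop [(0.72, [185.6, 144.7]), (0.6, [188.9, 173.8])] [[189.9, 177.7, 49.3, 32.0], [189.6, 146.8, 27.3, 16.1]]
loop_tab [(0.85, [199.0, 168.5]), (0.5, [179.2, 147.0])] [[190.7, 178.1, 49.6, 29.8], [189.4, 143.4, 34
[... 873 characters left out ...]
3.1, 32.5, 43.7]]
rest [(0.88, [247.7, 208.8])] [[253.8, 200.1, 36.5, 37.5]]
bath [(0.93, [260.9, 171.1])] [[264.2, 157.3, 50.0, 47.0]]
flask [(0.83, [209.2, 200.0])] [[212.6, 186.3, 17.1, 36.5]]
brown_bottle [(0.5, [307.4, 172.1])] [[210.2, 187.2, 16.3, 31.4], [310.6, 164.9, 10.6, 20.8]]
tall_cylinder [(0.65, [168.8, 311.2])] [[167.7, 284.9, 24.0, 66.9]]
wrist [[327.6914297411963, 0.0, 254.12543016364629], [0.0, 327.6914297411963, 188.07190805579495], [0.0, 0.0, 1.0]] [-2.35277257 -1.64637655 -0.26186892] [-0.52365678 -0.03950018  0.37944462]
loop [] [[167.6, 357.7, 47.2, 34.8]]
loop_tab [] [[170.3, 355.3, 50.2, 32.2]]
rest [] []
bath [] []
flask [] []
brown_bottle [] []
tall_cylinder [] []
```

```bash
python3 - <<'E'
import cv2
for n in ["scene","side","wrist"]:
    i=cv2.imread(f"pics/{n}0.png"); cv2.imwrite(f"pics/{n}0b.png",cv2.resize(i,(800,600),interpolation=cv2.INTER_CUBIC))
E
```

```text
(no output)
```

View pics/scene0b.png

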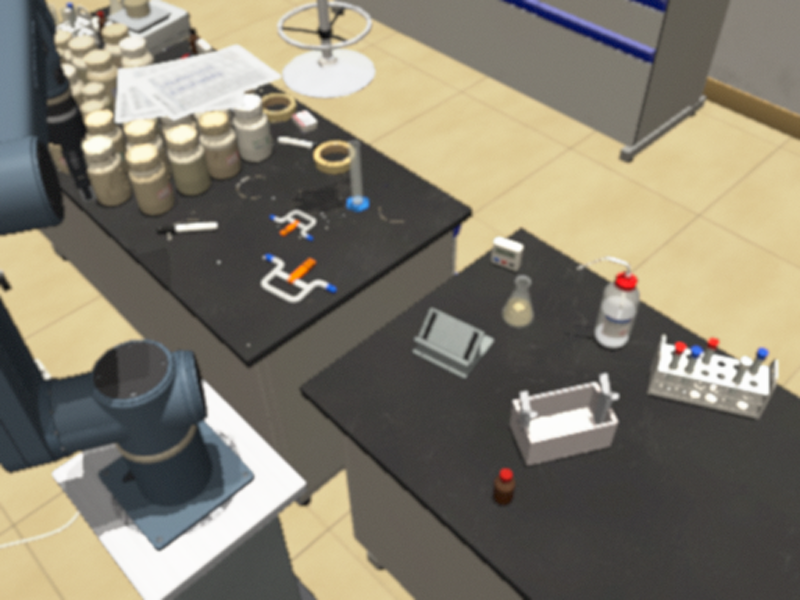

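View pics/side0b.png

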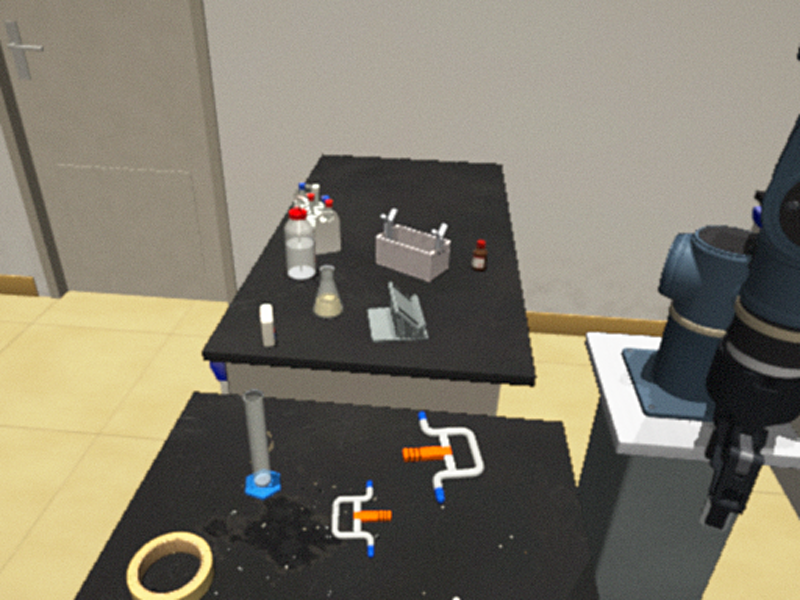

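View pics/wrist0b.png

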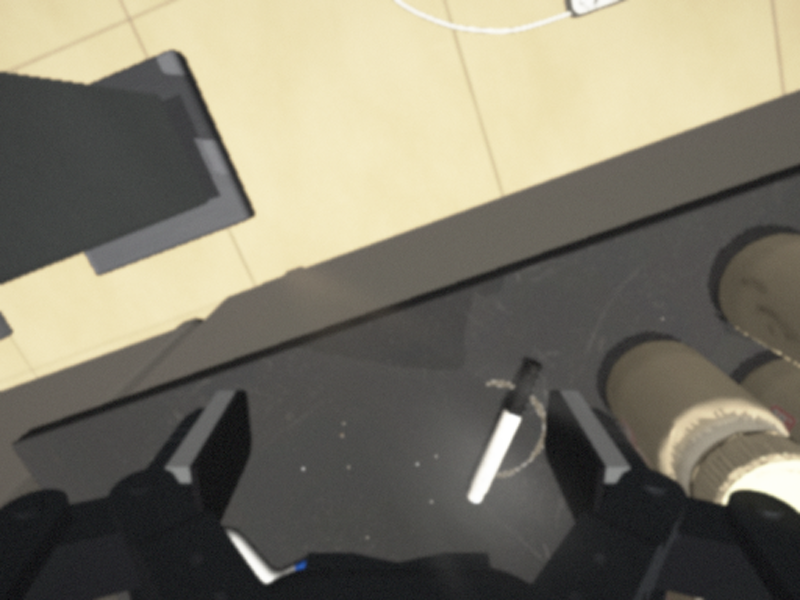

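The scene view, in 512×384 pixels, shows two candidate loops on the left bench. The larger is at about (190,177) with its tab toward (200,170). The smaller is at about (189,145). The rest is at (292,219), the bath at (362,269), the flask at (331,195), the brown bottle at (322,313) and the cylinder at (229,115). Next I'll measure the loop sizes and the fixture poses.

```bash
cat > h.py <<'E'
import cv2,numpy as np
def load(n): 
    d=np.load(n); return {k:d[k] for k in d.files}
def cloud(p):
    K=p["intrinsics"];R=cv2.Rodrigues(p["rvec"])[0];t=p["tvec"].ravel()
    d=p["depth"];v,u=np.mgrid[:d.shape[0],:d.shape[1]]
    X=np.stack([(u-K[0,2])/K[0,0]*d,(v-K[1,2])/K[1,1]*d,d],-1)
    W=(X-t)@R; W[d<=0]=np.nan
    return W
def ray(p,uv,z):
    K=p["intrinsics"];R=cv2.Rodrigues(p["rvec"])[0];t=p["tvec"].ravel()
    c=-R.T@t; r=R.T@np.array([(uv[0]-K[0,2])/K[0,0],(uv[1]-K[1,2])/K[1,1],1.]); return c+r*(z-c[2])/r[2]
def proj(p,X):
    return cv2.projectPoints(np.asarray(X,float).reshape(-1,3),p["rvec"],p["tvec"],p["intrinsics"],None)[0].reshape(-1,2)
def save(p,n):
    np.savez(n,**{k:p[k] for k in ["frame","depth","intrinsics","rvec","tvec"]})
E
cat > m.py <<'E'
from h import *
for n in ["scene","side"]:
    p=load(n+"0.npz");W=cloud(p)
    hsv=cv2.cvtColor(p["frame"],cv2.COLOR_RGB2HSV)
    z=W[...,2]
    print(n,"bench z",np.nanmedian(z[(np.abs(z)<.03)]))
    reg=(np.abs(z)<.05)
    for nm,lo,hi in [("orange",(5,170,120),(16,255,255)),("blue",(100,150,80),(125,255,255))]:
        m=cv2.inRange(hsv,lo,hi)&(reg*255).astype(np.uint8)
        k,l,s,c=cv2.connectedComponentsWithStats(m)
        for i in range(1,k):
            if s[i,4]>=8: print(nm,s[i].tolist(),c[i].round(1),"depthmed",np.nanmedian(W[l==i],0).round(4),"ray6mm",ray(p,c[i],.008).round(4))
E
python3 m.py
```

```text
scene bench z 0.0007105458721665789
orange [179, 141, 12, 10, 44] [184.1 146.4] depthmed [0.5199 0.3562 0.0066] ray6mm [0.5206 0.3556 0.008 ]
orange [185, 165, 17, 16, 84] [193.9 171.5] depthmed [0.4681 0.2319 0.0105] ray6mm [0.4659 0.2345 0.008 ]
blue [222, 127, 14, 9, 71] [228.7 131.1] depthmed [0.6839 0.307  0.0064] ray6mm [0.6845 0.3079 0.008 ]
blue [197, 151, 3, 3, 9] [198. 152.] depthmed [0.5373 0.3037 0.0055] ray6mm [0.5363 0.2992 0.008 ]
blue [170, 163, 4, 4, 11] [171.6 164.2] depthmed [0.4349 0.3145 0.0082] ray6mm [0.4352 0.3144 0.008 ]
blue [209, 182, 6, 5, 22] [211.7 184.4] depthmed [0.4691 0.1484 0.0101] ray6mm [0.4695 0.1482 0.008 ]
side bench z -0.0002943798210858519
orange [257, 285, 27, 10, 163] [269.  289.9] depthmed [0.4687 0.2399 0.0097] ray6mm [0.4661 0.2372 0.008 ]
orange [285, 286, 5, 5, 12] [287.3 288.3] depthmed [0.4222 0.2297 0.0113] ray6mm [0.4225 0.2267 0.008 ]
orange [230, 326, 21, 8, 107] [241.3 329.6] depthmed [0.5169 0.3613 0.0069] ray6mm [0.5184 0.3625 0.008 ]
blue [267, 263, 6, 6, 25] [269.6 265.4] depthmed [0.4691 0.1501 0.0103] ray6mm [0.4697 0.1492 0.008 ]
blue [157, 301, 23, 19, 246] [167.9 311.2] depthmed [0.6844 0.3305 0.0056] ray6mm [0.6876 0.3308 0.008 ]
blue [234, 307, 5, 5, 20] [235.8 308.9] depthmed [0.5376 0.3039 0.0064] ray6mm [0.5375 0.306  0.008 ]
blue [278, 312, 7, 10, 57] [281.1 316.4] depthmed [0.4348 0.3172 0.0096] ray6mm [0.4347 0.316  0.008 ]
blue [235, 349, 5, 8, 36] [237.  352.5] depthmed [0.5204 0.4193 0.0058] ray6mm [0.5205 0.4205 0.008 ]
```

```bash
python3 - <<'E'
from h import *
# topdown height map of rest/bath from both clouds
pts=[];col=[]
for n in ["scene","side"]:
    p=load(n+"0.npz");W=cloud(p);m=np.isfinite(W).all(-1)&(W[...,2]>-.03)&(W[...,2]<.25)
    pts.append(W[m]);col.append(p["frame"][m][:,::-1])
P=np.concatenate(pts);C=np.concatenate(col)
x0,x1,y0,y1=0.0,.8,-.75,.75; s=500
# image: right = x, up = y
im=np.zeros((int((y1-y0)*400),int((x1-x0)*800)//2*1,3),np.uint8)
s=400
o=np.argsort(P[:,2])
for q,c in zip(P[o],C[o]):
    u=int((q[0]-x0)*s);v=int((y1-q[1])*s)
    if 0<=u<im.shape[1]-1 and 0<=v<im.shape[0]-1: im[v:v+2,u:u+2]=c
cv2.imwrite("pics/top.png",im);print(im.shape)
E
```

```text
(600, 320, 3)
```

View pics/top.png

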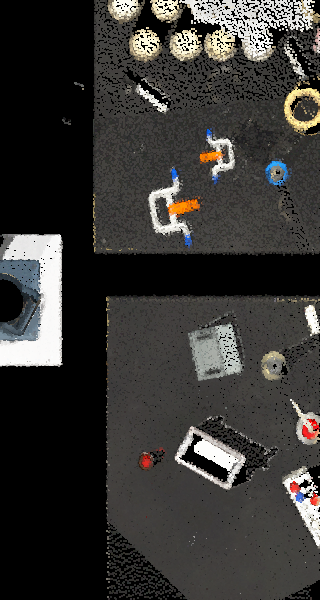

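```bash
python3 - <<'E'
from h import *
p=load("scene0.npz");q=load("side0.npz")
a=p["frame"][130:200,160:240];b=q["frame"][245:365,215:315]
c=p["frame"][180:260,250:400];d=q["frame"][120:230,190:320]
def r(i,w=400): return cv2.resize(i,(w,int(i.shape[0]*w/i.shape[1])),interpolation=cv2.INTER_CUBIC)[:300]
im=np.zeros((600,800,3),np.uint8)
for k,i in enumerate([a,b,c,d]):
    i=r(i); im[(k//2)*300:(k//2)*300+i.shape[0],(k%2)*400:(k%2)*400+400]=i
cv2.imwrite("pics/crop0.png",im[...,::-1])
# height maps
P=[]
for w in (p,q):
    W=cloud(w);m=np.isfinite(W).all(-1);P.append(W[m])
P=np.concatenate(P)
for nm,(x0,x1,y0,y1) in {"rest":(.45,.64,-.22,-.03),"bath":(.42,.63,-.5,-.27)}.items():
    m=(P[:,0]>x0)&(P[:,0]<x1)&(P[:,1]>y0)&(P[:,1]<y1)&(P[:,2]>-.01)
    Q=P[m]; s=.01
    g=np.full((int((y1-y0)/s)+1,int((x1-x0)/s)+1),-1.)
    for a_ in Q:
        i,j=int((y1-a_[1])/s),int((a_[0]-x0)/s); g[i,j]=max(g[i,j],a_[2])
    print(nm,"rows y from",y1,"down; cols x from",x0)
    for row in g: print(" ".join("%3d"%round(v*1000) if v>-.5 else "  ." for v in row))
E
```

```text
rest rows y from -0.03 down; cols x from 0.45
  1   3   2   3   5   5   3   4   4   6   3   4   0   5   3   6   4   5   6   .
  3   3   2   4   2   6   4   4   3   4   0   0   1   3   5   5   3   3   7   .
  6   5   4   6   4   6   3   6   2   1   2   2   7   2   6   3   3   2   3   .
  6   5   4   7   7   0   2  67  71  10  10   7   9   6   6   5   4   2   5   .
  4   3   3  32  40  46  62  71  72   9   9  10  10   1   5   2   5   7   6   .
  4   3  37  40  37  51  61  69  74  68   9   9  11   8   4   2   3   4   4   .
  2   4   8  40  42  47  55  71  74  69   8  10   8   9   5   3   3   2   4   .
  8   3  11  40  37  48  52  65  72  74  10  10  10   9   1   3   4   4   6   .
  4   5  10  45  39  43  52  61  71  74   9   8   6   9   1   3   1   6   3   .
  3   3   4  42  40  50  52  62  73  74   9   9   9  10   6   2   4   4   5   .
  4   5   3  40  42  42  49  57  66  76  67   8   9  10   7   3   4   4   7   .
  5   5   4  34  43  36  45  54  67  72  71   9  10   8   9   2   3   4   5   .
  4   5   3   9  42  38  43  55  69  73  73  10   9   9  10   3   6   4   4   .
  3   6   4  1
[... 1915 characters left out ...]
   5   3   5   3  47  74  75  70  65   .   .   .   .  13 104 111 116   .  -1   0   .
  3   6   4   5   2   3   2  71  72  74  68   .   .   . 114 118 110 102   .   1   2   .
  3   5   4   3   5   4   5   4   5  75  75  72  71  57 120 122 112   .   .   3   4   .
  3   5   1   5   4   5   3   3   4   5   6  76  75  70  69 123 111   .   3   5   7   .
  3   4   5   6   3   4   3   5   5   3   2   4  42  78  76  74   3   1   4   3   4   .
  3   3   2   7   6   5   5   5   4   6   6   4   4   2  64  70   3   7   6   7   4   .
  3   4   4   4   3   5   5   3   4   5   7   4   7   5   3   6   3   3   3   6   5   .
  3   5   5   4   5   4   4   3   3   3   4   4   2   6   3   5   5   5   5   4   4   .
```

View pics/crop0.png

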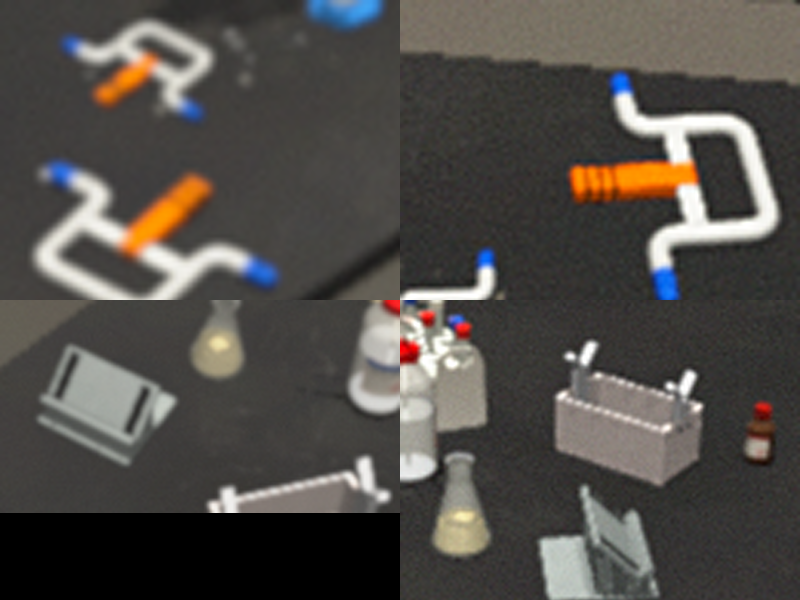

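```bash
cat > fit.py <<'E'
from h import *
from scipy.optimize import minimize, least_squares
for names in (["scene0.npz"],["side0.npz"],["scene0.npz","side0.npz"]):
    P=np.concatenate([W[np.isfinite(W).all(-1)] for W in [cloud(load(n)) for n in names]])
    print(names)
    # board plane
    m=(P[:,0]>.45)&(P[:,0]<.62)&(P[:,1]>-.21)&(P[:,1]<-.04)&(P[:,2]>.042)&(P[:,2]<.072);Q=P[m]
    # plane z = d + (x cos a + y sin a - )  slope 1 in dir a
    def f(v): a,d=v; return (Q[:,0]*np.cos(a)+Q[:,1]*np.sin(a)+d-Q[:,2])
    r=least_squares(f,[.2,-.4],loss="soft_l1",f_scale=.003);a,d=r.x
    e=np.abs(f(r.x))<.006; B=Q[e]; c=np.array([-np.sin(a),np.cos(a)])
    yy=B[:,:2]@c; print(" rest yaw",a,"n",e.sum(),"y ext",np.percentile(yy,[0.5,2,98,99.5]))
    ymid=(np.percentile(yy,1)+np.percentile(yy,99))/2
    # seat: xr - z + d = -6mm*sqrt2 -> xr = .088 - d - .0085
    xr=.088-d-.006*2**.5
    s=xr*np.array([np.cos(a),np.sin(a)])+ymid*c; print(" rest_seat",s)
    # bath rim
    m=(P[:,0]>.40)&(P[:,0]<.64)&(P[:,1]>-.5)&(P[:,1]<-.27)&(P[:,2]>.069)&(P[:,2]<.077)
    (cx,cy),wh,an=cv2.minAreaRect((P[m][:,:2]*1000).astype(np.float32)); print(" bath rim rect",cx,cy,wh,an)
    m=(P[:,0]>.40)&(P[:,0]<.64)&(P[:,1]>-.5)&(P[:,1]<-.27)&(P[:,2]>.098)&(P[:,2]<.128);F=P[m][:,:2]
    k=cv2.kmeans(F.astype(np.float32),2,None,(3,50,1e-6),5,cv2.KMEANS_PP_CENTERS)[2];print(" forks",k.round(4).tolist(),np.mean(k,0),np.linalg.norm(k[0]-k[1]))
    for nm,(x,y,h) in {"flask":(.68,-.165,.05),"bottle":(.365,-.4,.05),"cyl":(.69,.32,.1)}.items():
        m=(np.abs(P[:,0]-x)<.06)&(np.abs(P[:,1]-y)<.06)&(P[:,2]>.015)
        if m.sum(): print(" ",nm,np.median(P[m],0).round(3),P[m].max(0).round(3),P[m].min(0).round(3))
E
python3 fit.py
python3 - <<'E'
import sys;sys.path.insert(0,'.')
from h import *
for n,d in {"scene":{"rest":(296.1,220.6),"bath":(356.5,277.3),"flask":(330.2,201.3),"bottle":(321.1,318),"cyl":(229.5,132.1)},"side":{"rest":(247.7,208.8),"bath":(260.9,171.1),"flask":(209.2,200),"bottle":(307.4,172.1),"cyl":(168.8,311.2)}}.items():
    p=load(f"{n}0.npz")
    for k,uv in d.items(): print(n,k,ray(p,uv,0).round(3))
E
```

```text
['scene0.npz']
 rest yaw 0.2162951154213283 n 476 y ext [-0.30153413 -0.3002862  -0.18909335 -0.18679764]
 rest_seat [ 0.55324921 -0.12860199]
 bath rim rect 524.8795776367188 -396.93927001953125 (89.7749252319336, 152.91444396972656) 60.960906982421875
 forks [[0.4652999937534332, -0.3594000041484833], [0.5867000222206116, -0.4287000000476837]] [ 0.52600586 -0.39405194] 0.13975291
  flask [ 0.675 -0.174  0.051] [ 0.707 -0.137  0.104] [ 0.657 -0.196  0.015]
  bottle [ 0.358 -0.411  0.048] [ 0.378 -0.39   0.076] [ 0.347 -0.423  0.016]
  cyl [0.688 0.309 0.102] [0.708 0.331 0.172] [0.678 0.3   0.015]
['side0.npz']
 rest yaw 0.19027376853236602 n 181 y ext [-0.28526356 -0.28035903 -0.16848767 -0.16779519]
 rest_seat [ 0.55180656 -0.12361966]
 bath rim rect 522.0516357421875 -391.401611328125 (89.5245590209961, 152.15890502929688) 59.799251556396484
 forks [[0.46059998869895935, -0.3598000109195709], [0.582099974155426, -0.4284999966621399]] [ 0.5213428 -0.3941275] 0.13961557
  flask [ 0.682 -0.15   0.048] [ 0.712 -0.13   0.101] [ 0.654 -0.181  0.015]
  bottle [ 0.364 -0.392  0.041] [ 0.
[... 359 characters left out ...]
.960906982421875
 forks [[0.46369999647140503, -0.359499990940094], [0.5853000283241272, -0.428600013256073]] [ 0.52450967 -0.394081  ] 0.13983054
  flask [ 0.678 -0.16   0.049] [ 0.712 -0.13   0.104] [ 0.654 -0.196  0.015]
  bottle [ 0.36  -0.404  0.046] [ 0.381 -0.382  0.076] [ 0.347 -0.423  0.015]
  cyl [0.688 0.327 0.105] [0.708 0.335 0.172] [0.677 0.3   0.015]
scene rest [ 0.556 -0.14   0.   ]
scene bath [ 0.525 -0.393  0.   ]
scene flask [ 0.688 -0.161  0.   ]
scene bottle [ 0.364 -0.406  0.   ]
scene cyl [0.689 0.309 0.   ]
side rest [ 0.554 -0.12   0.   ]
side bath [ 0.531 -0.38   0.   ]
side flask [ 0.684 -0.155  0.   ]
side bottle [ 0.359 -0.397  0.   ]
side cyl [0.688 0.323 0.   ]
```

The larger candidate, at (190,177) in the scene view, has its blue tips 171 mm apart between their centres, which fits 190 mm overall. The smaller one, at (189,145), measures only 117 mm. I'm taking the larger. I'll move above its tab and check again with the wrist camera.

Call:
drive_tool(
  targets=[
    [[3.0,-2.5,-1.0],0.055],
    [[3.0,-2.5,-1.0],0.055],
    [[3.0,-2.5,-1.0],0.055],
    [[3.0,-2.5,-1.0],0.055],
    [[3.0,-2.5,-1.0],0.055],
    [[3.0,-2.5,-1.0],0.055],
    [[3.0,-2.5,-1.0],0.055],
    [[3.0,-2.6,-1.0],0.055],
    [[3.1,-2.6,-1.0],0.055],
    [[3.1,-2.7,-1.3],0.059],
  ],
  hand=4.5,
  grip_force=20,
)

```text
clock: 3.5
tool_pos: [0.483, 0.2383, 0.3017]
ee_rot: [0.0, 0.631, 0.776, 0.0]
force: [-0.1, 0.0, -0.3]
width: 0.0448
```

```bash
cat > w.py <<'E'
import sys
from cell import telemetry, vision, ctrl, nets
from h import *
def st():
    s=telemetry.state(); q=s["ee_rot"]
    print("t %.2f"%s["clock"],"tcp",s["tool_pos"].round(4),"head %.4f"%(2*np.arctan2(q[2],q[1])),"F",s["force"].round(2),"T",s["wrist_torque"].round(3),"w %.4f"%s["width"],"ov %.4f"%ctrl.finger_overhang, "q",s["qpos"].round(2))
def shot(n,f,crop=None):
    p=vision.grab_frame(n);save(p,f+".npz")
    im=p["frame"]
    if crop: im=im[crop[1]:crop[3],crop[0]:crop[2]]
    k=min(800/im.shape[1],600/im.shape[0])
    cv2.imwrite(f"pics/{f}.png",cv2.resize(im[...,::-1],None,fx=k,fy=k,interpolation=cv2.INTER_CUBIC))
    return p
if __name__=="__main__":
    st()
    for a in sys.argv[1:]:
        b=a.split(":"); shot(b[0],b[1],[int(v) for v in b[2].split(",")] if len(b)>2 else None)
E
python3 w.py wrist:w1
```

```text
t 3.50 tcp [0.483  0.2383 0.3017] head 1.7770 F [-0.07  0.03 -0.26] T [ 0.025 -0.013 -0.004] w 0.0448 ov 0.1734 q [ 0.33  0.08 -0.07  1.42  0.    0.13]
```

View pics/w1.png

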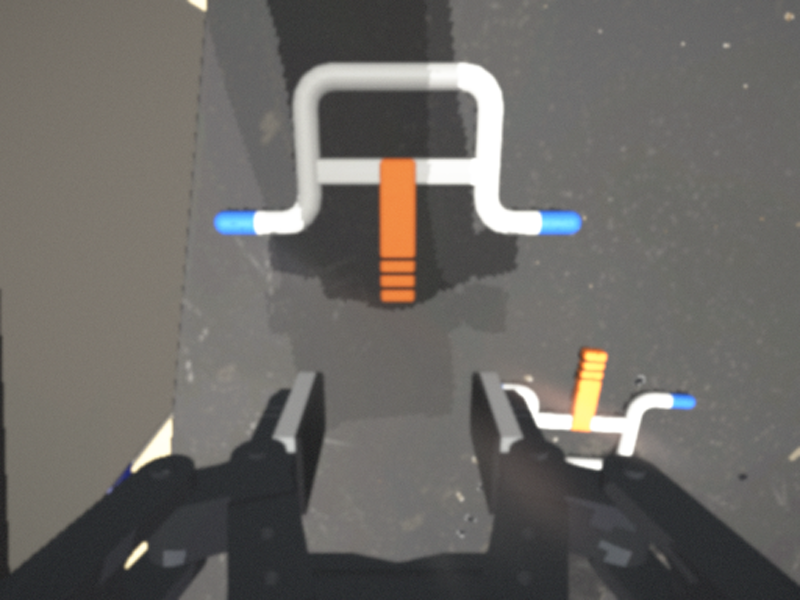

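The wrist view shows the larger loop with its ends level at row 222 (columns 215 and 580 of 800) and the tab centred at (398,232). The small look-alike is at the lower right.

```bash
python3 - <<'E'
from h import *
p=load("w1.npz");W=cloud(p);hsv=cv2.cvtColor(p["frame"],cv2.COLOR_RGB2HSV)
print("cam",(-cv2.Rodrigues(p["rvec"])[0].T@p["tvec"].ravel()).round(4))
for nm,lo,hi in [("orange",(5,150,100),(18,255,255)),("blue",(100,150,80),(125,255,255))]:
    m=cv2.inRange(hsv,lo,hi);k,l,s,c=cv2.connectedComponentsWithStats(m)
    for i in range(1,k):
        if s[i,4]>60: 
            print(nm,s[i].tolist(),c[i].round(1),ray(p,c[i],.006).round(4),np.nanmedian(W[l==i],0).round(4))
            x,y,w,h=s[i,:4]
            print("   corners",ray(p,(x-.5,y+h/2-.5),.006).round(4),ray(p,(x+w-.5,y+h/2-.5),.006).round(4))
E
```

```text
cam [0.404  0.2211 0.2699]
orange [243, 101, 23, 92, 2034] [254.  146.7] [0.4539 0.2315 0.006 ] [0.4531 0.2312 0.0111]
   corners [0.4557 0.2222 0.006 ] [0.4519 0.2405 0.006 ]
orange [368, 223, 19, 34, 125] [373. 235.] [0.51   0.3512 0.006 ] [0.5096 0.3518 0.0042]
   corners [0.5152 0.3478 0.006 ] [0.5117 0.3645 0.006 ]
blue [138, 135, 24, 15, 198] [149.4 141.2] [0.4669 0.1476 0.006 ] [0.4651 0.1483 0.0094]
   corners [0.4695 0.1382 0.006 ] [0.4656 0.1573 0.006 ]
blue [347, 135, 25, 15, 211] [358.7 141.6] [0.4325 0.3136 0.006 ] [0.4306 0.3124 0.0094]
   corners [0.4349 0.304  0.006 ] [0.4307 0.3238 0.006 ]
blue [431, 252, 14, 9, 87] [437.2 255.8] [0.518 0.415 0.006] [0.5176 0.4154 0.0061]
   corners [0.5194 0.4091 0.006 ] [0.5168 0.4215 0.006 ]
```

Call:
drive_tool(
  targets=[
    [[-0.3,0,-2.0],0],
    [[0,0,-2.0],0],
    [[0,0,-2.0],0],
    [[0,0,-2.0],0],
    [[0,0,-1.5],0],
    [[0,0,-1.0],0],
    [[0,0,-1.0],0],
    [[0,0,-0.6],0],
    [[0,0,-0.4],0],
    [[0,0,0],0],
  ],
  hand=3.5,
)

```text
clock: 4.8
tool_pos: [0.4789, 0.2392, 0.1766]
ee_rot: [-0.0, 0.631, 0.775, -0.0]
force: [-0.8, -1.0, 0.0]
width: 0.0353
```

```bash
python3 w.py wrist:w2
```

```text
t 4.80 tcp [0.4789 0.2392 0.1766] head 1.7749 F [-0.75 -1.01  0.01] T [0.04  0.046 0.017] w 0.0353 ov 0.1734 q [ 0.34  0.15 -0.25  1.17  0.    0.13]
```

View pics/w2.png

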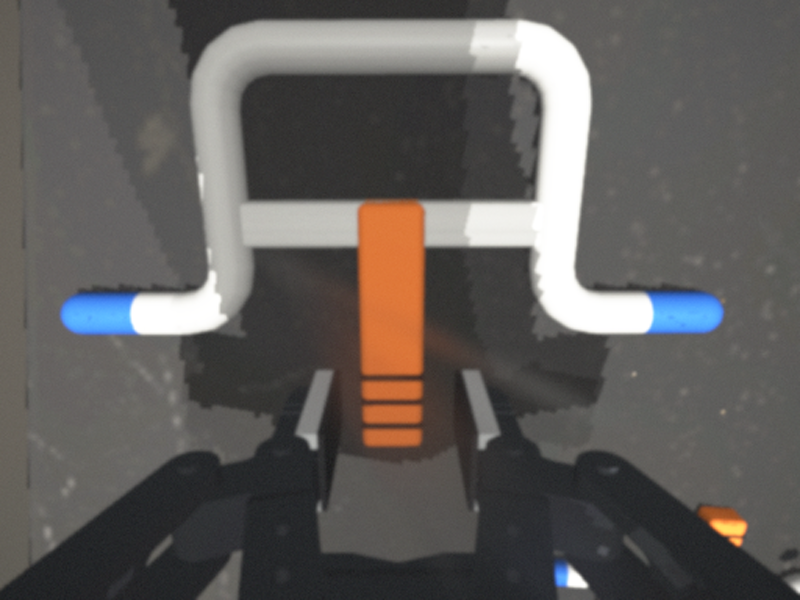

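The jaws straddle the tab at columns 335–465 of 800, with the tab at 360–425. I'll close lightly and raise slightly to see whether the loop pivots in the grip.

Call:
drive_tool(
  targets=[
    [[0,0,0],0],
    [[0,0,0],0],
    [[0,0,0],0],
    [[0,0,0],0],
    [[0,0,0.4],0],
    [[0,0,0.4],0],
    [[-0.1,0,0.4],0],
    [[-0.1,0,0.4],0],
    [[0,0,0.4],0],
    [[0,0,0],0],
  ],
  hand=1.7,
)

```text
clock: 6.1
tool_pos: [0.4772, 0.2393, 0.1973]
ee_rot: [0.0, 0.631, 0.776, 0.0]
force: [0.7, 0.8, -1.5]
width: 0.0173
```

```bash
python3 w.py wrist:w3 side:s3:200,230,330,360
```

```text
t 6.10 tcp [0.4772 0.2393 0.1973] head 1.7750 F [ 0.72  0.85 -1.51] T [-0.021 -0.036 -0.006] w 0.0173 ov 0.1734 q [ 0.34  0.13 -0.23  1.21  0.    0.13]
```

View pics/w3.png

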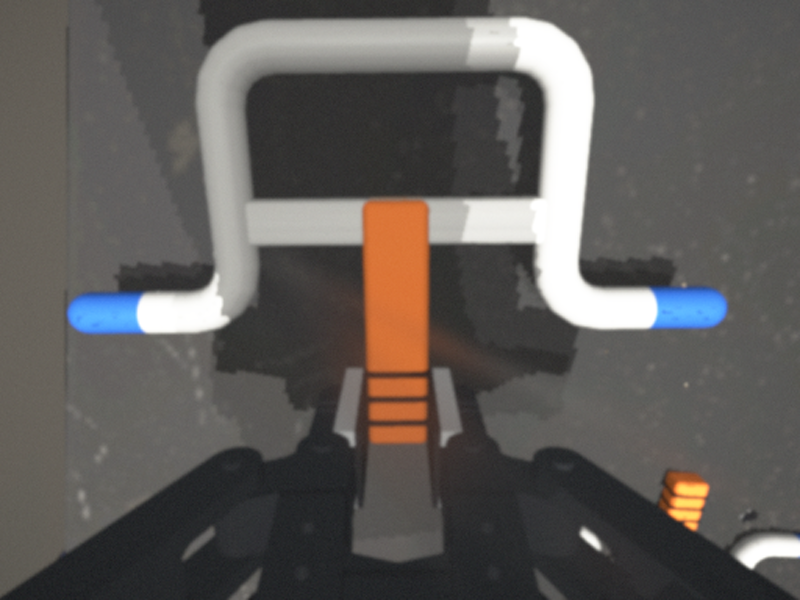

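View pics/s3.png

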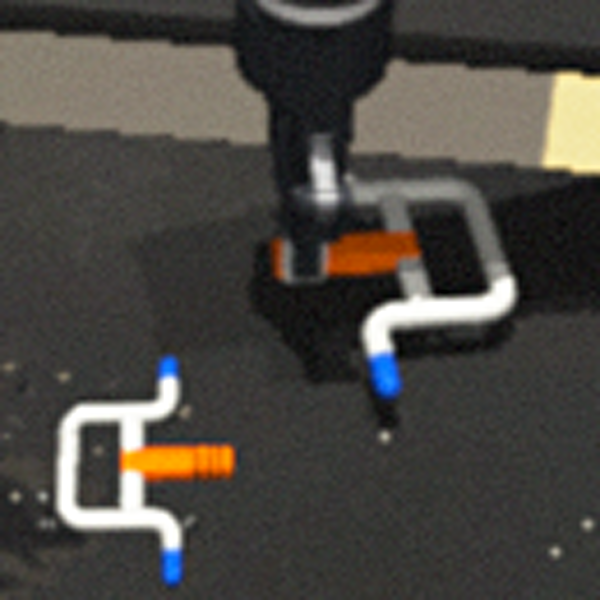

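The loop came up level, so the grip holds it rigidly (width 17.3 mm, about 1.5 N). I'll set it back down and test a looser hold that lets it pivot about the jaw axis.

Call:
drive_tool(
  targets=[
    [[0,0,-0.5],0],
    [[0.1,0,-0.5],0],
    [[0,0,-0.5],0],
    [[0,0,-0.4],0],
    [[0,0,-0.2],0],
    [[0,0,0],0],
    [[0,0,0],0],
    [[0,0,0],0],
    [[0,0,0],0],
    [[0,0,0],0],
  ],
)

```text
clock: 7.45
tool_pos: [0.4778, 0.2391, 0.1772]
ee_rot: [0.0, 0.631, 0.776, -0.0]
force: [-3.6, -1.4, 6.9]
width: 0.0174
```

Call:
drive_tool(
  targets=[
    [[0,0,0],0],
    [[0,0,0],0],
    [[0,0,0],0],
    [[0,0,0],0],
    [[0,0,0.2],0],
    [[0,0,0.2],0],
    [[0,0,0.2],0],
    [[0,0,0.2],0],
    [[0,0,0],0],
    [[0,0,0],0],
  ],
  hand=1.76,
)

```text
clock: 8.7
tool_pos: [0.4779, 0.2392, 0.1836]
ee_rot: [-0.0, 0.631, 0.775, -0.0]
force: [-1.4, 0.0, -2.1]
width: 0.0175
```

```bash
cat > tilt.py <<'E'
import sys
from w import *
st(); f=sys.argv[1]
p=shot("wrist",f); W=cloud(p)
hsv=cv2.cvtColor(p["frame"],cv2.COLOR_RGB2HSV)
s=telemetry.state(); q=s["ee_rot"]; h=2*np.arctan2(q[2],q[1]); ux=np.array([np.sin(h),-np.cos(h)]) # loop +x when tool x = loop y
def rel(m): 
    Q=W[m]; Q=Q[np.isfinite(Q).all(1)]; return (Q[:,:2]-s["tool_pos"][:2])@ux, Q[:,2]
m=cv2.inRange(hsv,(5,150,100),(18,255,255))>0
k,l,st_,c=cv2.connectedComponentsWithStats(m.astype(np.uint8)); i=1+np.argmax(st_[1:,4])
x,z=rel(l==i); a=np.polyfit(x,z,1); print("tab slope",a,"x",np.percentile(x,[2,98]).round(4),"z",np.percentile(z,[2,50,98]).round(4))
w=(cv2.inRange(hsv,(0,0,110),(180,60,255))>0); x,z=rel(w)
for b in np.arange(-.14,0,.01):
    g=(x>b)&(x<b+.01)&(z>-.01)
    if g.sum()>30: print("white x %.3f n %d z max %.4f"%(b,g.sum(),np.percentile(z[g],97)))
E
python3 tilt.py w4
```

```text
t 8.70 tcp [0.4779 0.2392 0.1836] head 1.7750 F [-1.36  0.05 -2.14] T [-0.002 -0.055  0.053] w 0.0175 ov 0.1734 q [ 0.34  0.14 -0.24  1.18  0.    0.13]
tab slope [-0.00019557  0.01690084] x [-0.0613 -0.014 ] z [0.015  0.0172 0.0184]
white x -0.110 n 3423 z max 0.0175
white x -0.100 n 4929 z max 0.0176
white x -0.090 n 1702 z max 0.0176
white x -0.080 n 1577 z max 0.0177
white x -0.070 n 2525 z max 0.0176
white x -0.060 n 4459 z max 0.0173
white x -0.050 n 1335 z max 0.0179
white x -0.040 n 2830 z max 0.0180
white x -0.030 n 928 z max 0.0178
white x -0.020 n 1154 z max 0.0472
white x -0.010 n 197 z max 0.0471
white x 0.000 n 106 z max 0.0000
```

View pics/w4.png

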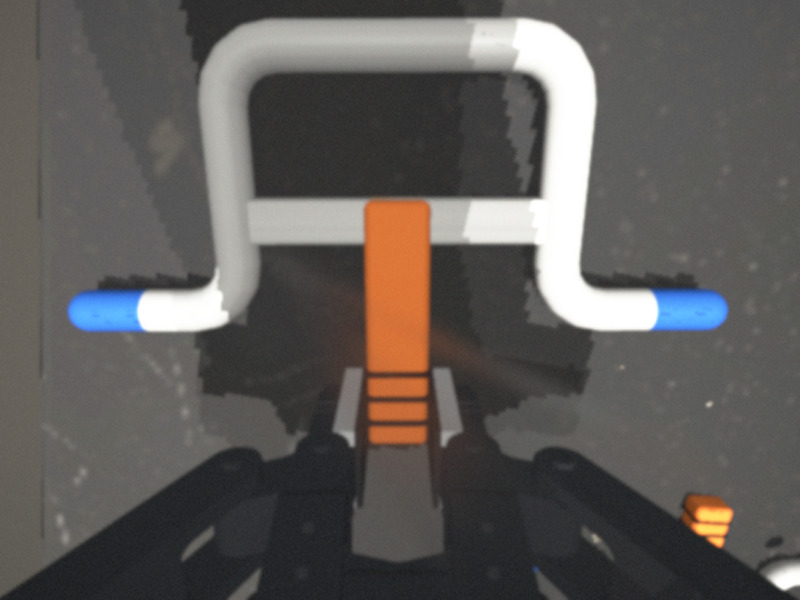

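Call:
drive_tool(
  targets=[
    [[0,0,0],0],
    [[0,0,0],0],
    [[0,0,0],0],
    [[0,0,0],0],
    [[0,0,0.2],0],
    [[0,0,0.2],0],
    [[0,0,0],0],
    [[0,0,0],0],
    [[0,0,0],0],
    [[0,0,0],0],
  ],
  hand=1.8,
)

```text
clock: 10.0
tool_pos: [0.4779, 0.2392, 0.1876]
ee_rot: [-0.0, 0.631, 0.775, -0.0]
force: [-0.8, -0.8, -0.1]
width: 0.0179
```

```bash
python3 tilt.py w5
```

```text
t 10.00 tcp [0.4779 0.2392 0.1876] head 1.7750 F [-0.77 -0.77 -0.11] T [ 0.004 -0.019 -0.02 ] w 0.0179 ov 0.1734 q [ 0.34  0.14 -0.24  1.19 -0.    0.13]
tab slope [0.00030944 0.01085727] x [-0.0609 -0.0131] z [0.0085 0.011  0.0123]
white x -0.110 n 2723 z max 0.0118
white x -0.100 n 4584 z max 0.0121
white x -0.090 n 1538 z max 0.0119
white x -0.080 n 1518 z max 0.0117
white x -0.070 n 2182 z max 0.0117
white x -0.060 n 4096 z max 0.0114
white x -0.050 n 1355 z max 0.0118
white x -0.040 n 2506 z max 0.0119
white x -0.030 n 1199 z max 0.0118
white x -0.020 n 1355 z max 0.0511
white x -0.010 n 532 z max 0.0507
white x 0.000 n 456 z max 0.0003
```

```bash
cat > mid.py <<'E'
import sys
from h import *
p=load(sys.argv[1]);zz=float(sys.argv[2]);W=cloud(p);hsv=cv2.cvtColor(p["frame"],cv2.COLOR_RGB2HSV)
m=cv2.inRange(hsv,(100,150,80),(125,255,255));k,l,s,c=cv2.connectedComponentsWithStats(m)
o=sorted([i for i in range(1,k) if s[i,4]>100],key=lambda i:-s[i,4])[:2]
o=sorted(o,key=lambda i:c[i][0])
A=ray(p,c[o[0]],zz);B=ray(p,c[o[1]],zz);print(A,B,"mid",((A+B)/2).round(4),"len",np.linalg.norm(A-B).round(4),"yaw",np.arctan2(-(B-A)[0],(B-A)[1]).round(4))
E
python3 mid.py w5.npz .006;python3 mid.py w2.npz .006; python3 mid.py w1.npz .006
```

```text
[0.46586601 0.14952548 0.006     ] [0.43161908 0.31538273 0.006     ] mid [0.4487 0.2325 0.006 ] len 0.1694 yaw 0.2036
[0.46741818 0.14772506 0.006     ] [0.43273278 0.31362533 0.006     ] mid [0.4501 0.2307 0.006 ] len 0.1695 yaw 0.2061
[0.46694362 0.14761498 0.006     ] [0.43252516 0.31355021 0.006     ] mid [0.4497 0.2306 0.006 ] len 0.1695 yaw 0.2045
```

View pics/w5.png

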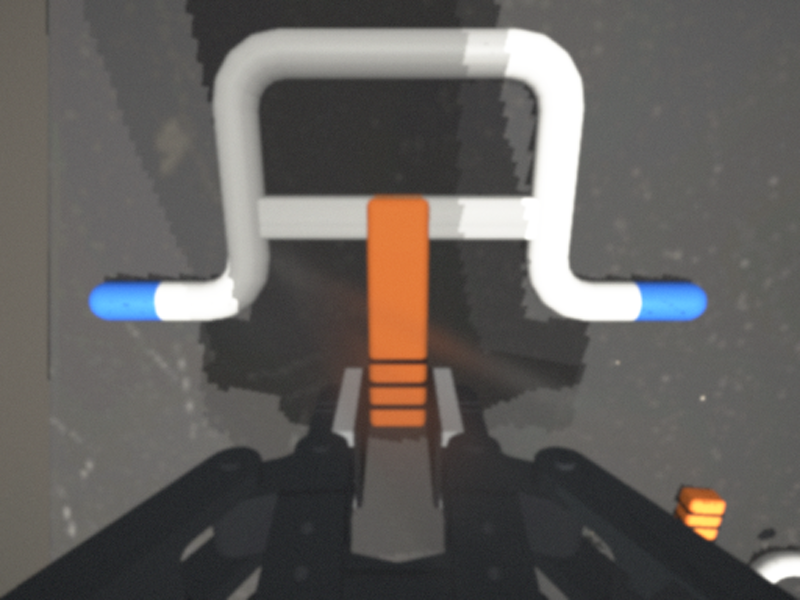

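Call:
drive_tool(
  targets=[
    [[0,0,0],0],
    [[0.5,0.1,0],0],
    [[0,0,-0.3],0],
    [[0,0,-0.3],0],
    [[0,0,-0.3],0],
    [[0,0,-0.2],0],
    [[0,0,0],0],
    [[0,0,0],0],
    [[0,0,0],0],
    [[0,0,0],0],
  ],
  hand=2.1,
)

```text
clock: 11.3
tool_pos: [0.483, 0.2402, 0.1769]
ee_rot: [0.0, 0.631, 0.776, 0.0]
force: [1.6, 0.3, 0.2]
width: 0.0209
```

Call:
drive_tool(
  targets=[
    [[0,0,0],0],
    [[0,0,0],0],
    [[0,0,0],0],
    [[0,0,0],0],
    [[0,0,0.3],0],
    [[0,0,0.3],0],
    [[0,0,0.2],0],
    [[0,0,0],0],
    [[0,0,0],0],
    [[0,0,0],0],
  ],
  hand=1.775,
)

```text
clock: 12.55
tool_pos: [0.4831, 0.2402, 0.1848]
ee_rot: [0.0, 0.631, 0.775, 0.0]
force: [0.8, 0.3, 0.4]
width: 0.0179
```

```bash
python3 tilt.py w6
```

```text
t 12.55 tcp [0.4831 0.2402 0.1848] head 1.7750 F [0.78 0.27 0.41] T [ 0.066 -0.108 -0.017] w 0.0179 ov 0.1734 q [ 0.34  0.15 -0.23  1.19 -0.    0.13]
tab slope [0.07522435 0.01863997] x [-0.0657 -0.0185] z [0.0118 0.0157 0.0181]
white x -0.120 n 78 z max 0.0060
white x -0.110 n 5695 z max 0.0121
white x -0.100 n 2593 z max 0.0126
white x -0.090 n 1582 z max 0.0135
white x -0.080 n 1458 z max 0.0142
white x -0.070 n 3675 z max 0.0146
white x -0.060 n 3002 z max 0.0154
white x -0.050 n 1624 z max 0.0165
white x -0.040 n 2786 z max 0.0172
white x -0.030 n 313 z max 0.0146
white x -0.020 n 1053 z max 0.0482
white x -0.010 n 128 z max 0.0801
white x 0.000 n 72 z max 0.0674
```

At an opening of 1.775 cm the loop pivots: the U stays down on the bench while the tab rises (slope 0.075). I'll raise the tab along the arc about the U-bend.

Call:
drive_tool(
  targets=[
    [[-0.04,0,0.47],0],
    [[-0.06,0,0.47],0],
    [[-0.09,-0.02,0.47],0],
    [[-0.11,-0.03,0.47],0],
    [[-0.13,-0.03,0.47],0],
    [[-0.16,-0.04,0.47],0],
    [[-0.19,-0.04,0.47],0],
    [[-0.21,-0.05,0.47],0],
    [[-0.24,-0.05,0.47],0],
    [[0,0,0],0],
  ],
)

```text
clock: 13.85
tool_pos: [0.4707, 0.2377, 0.2276]
ee_rot: [0.0, 0.631, 0.776, 0.0]
force: [0.0, 0.2, 0.0]
width: 0.0179
```

```bash
python3 tilt.py w7; python3 w.py side:s7:200,200,330,330
```

```text
t 13.85 tcp [0.4707 0.2377 0.2276] head 1.7751 F [0.05 0.16 0.03] T [ 0.087 -0.04   0.001] w 0.0179 ov 0.1734 q [ 0.34  0.09 -0.21  1.27 -0.    0.14]
tab slope [0.51612108 0.05959093] x [-0.0579 -0.0174] z [-0.0003  0.0415  0.0524]
white x -0.130 n 100 z max 0.0003
white x -0.120 n 1040 z max 0.0005
white x -0.110 n 1488 z max 0.0005
white x -0.100 n 3310 z max 0.0118
white x -0.090 n 3976 z max 0.0159
white x -0.080 n 2817 z max 0.0222
white x -0.070 n 2912 z max 0.0277
white x -0.060 n 5219 z max 0.0327
white x -0.050 n 4040 z max 0.0384
white x -0.040 n 3221 z max 0.0453
white x -0.030 n 1784 z max 0.0458
white x -0.020 n 1256 z max 0.0918
white x -0.010 n 1934 z max 0.0899
white x 0.000 n 2334 z max 0.0005
t 13.90 tcp [0.4708 0.2377 0.2275] head 1.7750 F [-0.08 -0.22  0.52] T [ 0.073 -0.085 -0.025] w 0.0181 ov 0.1734 q [ 0.34  0.09 -0.21  1.27 -0.    0.14]
```

View pics/s7.png

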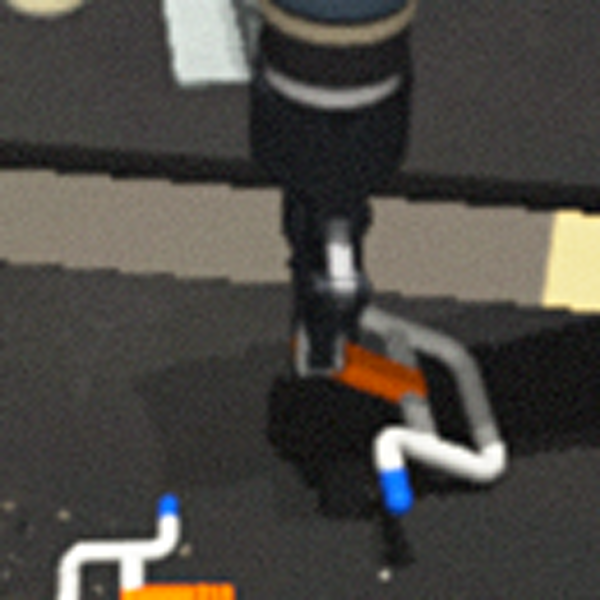

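The loop is now tilted about 27°, with the U still on the bench. I'll continue to 45°, then grip firmly.

Call:
drive_tool(
  targets=[
    [[-0.18,-0.04,0.36],0],
    [[-0.2,-0.04,0.35],0],
    [[-0.21,-0.04,0.34],0],
    [[-0.22,-0.05,0.32],0],
    [[-0.24,-0.05,0.3],0],
    [[-0.25,-0.05,0.29],0],
    [[-0.26,-0.06,0.28],0],
    [[-0.25,-0.05,0.26],0],
    [[0,0,0],0],
    [[0,0,0],0],
  ],
)

```text
clock: 15.2
tool_pos: [0.4527, 0.2338, 0.2522]
ee_rot: [0.0, 0.631, 0.775, 0.0]
force: [-0.6, -0.4, -0.2]
width: 0.018
```

Call:
drive_tool(
  targets=[
    [[0,0,0],0],
    [[0,0,0],0],
    [[0,0,0],0],
    [[0,0,0.2],0],
    [[0,0,0.4],0],
    [[0,0,0.4],0],
    [[0,0,0.5],0],
    [[0,0,0.5],0],
    [[0,0,0.5],0],
    [[0,0,0],0],
  ],
  hand=1.6,
  grip_force=50,
)

```text
clock: 16.45
tool_pos: [0.4528, 0.2339, 0.2777]
ee_rot: [0.0, 0.631, 0.775, 0.001]
force: [-0.8, -0.3, -1.9]
width: 0.017
```

```bash
python3 tilt.py w8; python3 w.py side:s8:200,170,330,300
```

```text
t 16.45 tcp [0.4528 0.2339 0.2777] head 1.7750 F [-0.82 -0.31 -1.86] T [ 0.018 -0.047 -0.034] w 0.0170 ov 0.1734 q [ 0.35  0.02 -0.18  1.37 -0.    0.14]
tab slope [0.76085244 0.10146595] x [-0.0461 -0.0144] z [0.0343 0.0813 0.0966]
white x -0.140 n 42 z max 0.0003
white x -0.130 n 213 z max 0.0003
white x -0.120 n 451 z max 0.0007
white x -0.110 n 680 z max 0.0004
white x -0.100 n 831 z max 0.0004
white x -0.090 n 1011 z max 0.0005
white x -0.080 n 2231 z max 0.0364
white x -0.070 n 2703 z max 0.0461
white x -0.060 n 1680 z max 0.0576
white x -0.050 n 3081 z max 0.0675
white x -0.040 n 2949 z max 0.0785
white x -0.030 n 2764 z max 0.0871
white x -0.020 n 2014 z max 0.1411
white x -0.010 n 837 z max 0.1575
white x 0.000 n 150 z max 0.1580
t 16.50 tcp [0.4527 0.2338 0.2774] head 1.7750 F [ 0.11 -0.41 -1.3 ] T [ 0.041 -0.054  0.031] w 0.0166 ov 0.1734 q [ 0.35  0.02 -0.19  1.37 -0.    0.14]
```

View pics/s8.png

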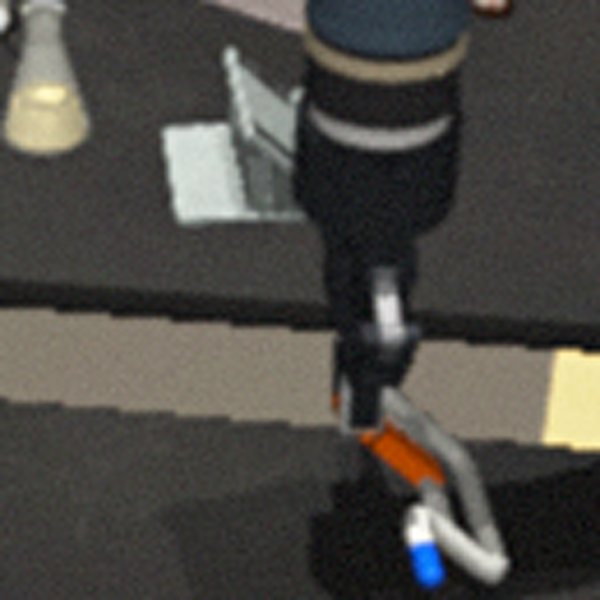

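View pics/w8.png

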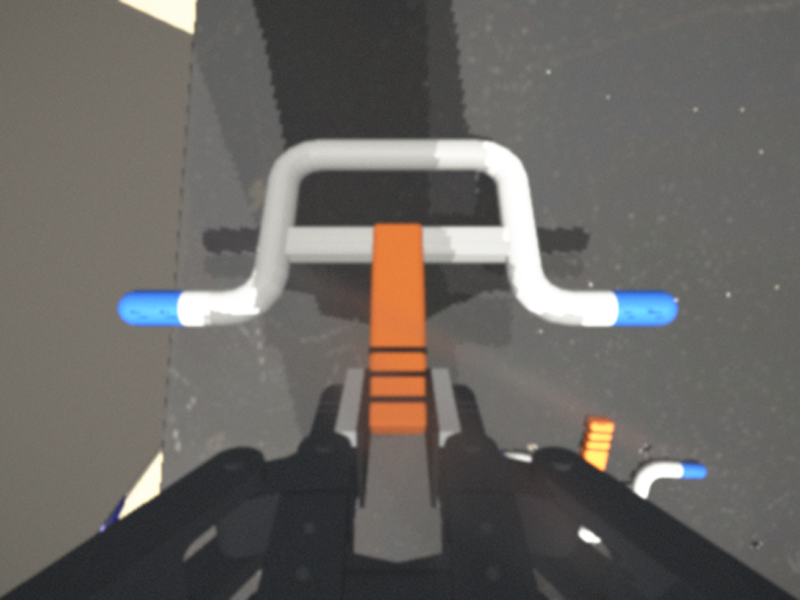

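```bash
cat > pose.py <<'E'
import sys
from h import *
def pose(p,tcp,head,verbose=True):
    """model-based: blue tips + bottom bar via depth, top-surface points -> axis by 6mm along view ray"""
    W=cloud(p);hsv=cv2.cvtColor(p["frame"],cv2.COLOR_RGB2HSV);R=cv2.Rodrigues(p["rvec"])[0];cam=-R.T@p["tvec"].ravel()
    m=cv2.inRange(hsv,(100,150,60),(125,255,255));k,l,s,c=cv2.connectedComponentsWithStats(m)
    o=sorted([i for i in range(1,k) if s[i,4]>100],key=lambda i:-s[i,4])[:2];o=sorted(o,key=lambda i:c[i][0])
    def ax(mask,cen):
        d=np.nanmedian(np.where(p["depth"][mask]>0,p["depth"][mask],np.nan)); 
        K=p["intrinsics"];r=np.array([(cen[0]-K[0,2])/K[0,0],(cen[1]-K[1,2])/K[1,1],1.])
        n=np.linalg.norm(r); X=r*d+r/n*.0055
        return R.T@(X-p["tvec"].ravel())
    A=ax(l==o[0],c[o[0]]);B=ax(l==o[1],c[o[1]])
    u=np.array([np.sin(head),-np.cos(head),0])
    O=(A+B)/2
    print("tips len",np.linalg.norm(A-B).round(4),"dz",(B-A)[2].round(4),"yaw",np.arctan2(-(B-A)[0],(B-A)[1]).round(4),"origin",O.round(4))
    D=O-np.asarray(tcp); print(" origin rel tcp: along loop x",(D@u).round(4),"lateral",(D@np.cross([0,0,1],u)).round(4),"z",D[2].round(4))
    # bottom bar: points close to loop length -70 in central columns
    best=None
    c0=(c[o[0]]+c[o[1]])/2
    pts=W.reshape(-1,3);ok=np.isfinite(pts).all(1)
    v=pts-O; yv=np.cross([0,0,1],u); yl=np.abs(v@yv); xl=v@u; zl=v[:,2]
    rad=np.hypot(xl,zl)
    mm=ok&(yl<.03)&(rad>.06)&(rad<.085)&(pts[:,2]>.004)&(xl<.01)&(zl<.02)&(hsv.reshape(-1,3)[:,1]<70)
    if mm.sum()>30:
        bx,bz=np.median(xl[mm]),np.median(zl[mm])
        # view dir correction
        vd=pts[mm].mean(0)-cam; vd/=np.linalg.norm(vd); bx+=.0055*(vd@u); bz+=.0055*vd[2]
        print(" bar n",mm.sum(),"rel",bx.round(4),bz.round(4),"theta above horiz",np.arctan2(-bz,-bx).round(3),"len",np.hypot(bx,bz).round(4))
    return O
if __name__=="__main__":
    pose(load(sys.argv[1]),[float(a) for a in sys.argv[2].split(",")],float(sys.argv[3]))
E
python3 pose.py w8.npz .4528,.2339,.2777 1.775; python3 pose.py w2.npz .4789,.2392,.1766 1.775
```

```text
tips len 0.1709 dz -0.0001 yaw 0.2047 origin [0.4316 0.2288 0.0806]
 origin rel tcp: along loop x -0.0218 lateral -0.0007 z -0.1971
 bar n 1824 rel -0.048 -0.0513 theta above horiz 0.819 len 0.0702
tips len 0.1702 dz -0.0001 yaw 0.2059 origin [0.4503 0.2307 0.0054]
 origin rel tcp: along loop x -0.0297 lateral -0.0025 z -0.1712
 bar n 5549 rel -0.07 -0.0007 theta above horiz 0.01 len 0.07
```

The loop is held firmly at about 47°. I'll carry it over to just above the rest.

Call:
drive_tool(
  targets=[
    [[0,0,1.5],0],
    [[0,0,2.2],0],
    [[0.3,-1.0,2.0],0],
    [[0.6,-2.0,1.0],0],
    [[0.8,-2.4,0],0],
    [[0.8,-2.4,0],0],
    [[0.8,-2.4,0],0],
    [[0.8,-2.4,0],0],
    [[0.8,-2.4,0],0],
    [[0.8,-2.4,0],0],
  ],
)

```text
clock: 17.8
tool_pos: [0.5098, 0.059, 0.3451]
ee_rot: [0.0, 0.631, 0.775, 0.0]
force: [0.5, -0.3, -0.5]
width: 0.0163
```

Call:
drive_tool(
  targets=[
    [[0.8,-2.4,0],0],
    [[0.8,-2.4,0],0],
    [[0.8,-2.4,0],0],
    [[0.8,-2.4,0],0],
    [[0.8,-2.4,0],0],
    [[0.8,-2.4,0],0],
    [[0.8,-2.1,0],0],
    [[0.6,-1.2,0],0],
    [[0.2,-0.45,0],0],
    [[0,0,0],0],
  ],
)

```text
clock: 19.05
tool_pos: [0.5736, -0.1215, 0.344]
ee_rot: [-0.0, 0.631, 0.776, 0.0]
force: [0.1, 0.5, -0.9]
width: 0.0164
```

```bash
python3 w.py wrist:w9 side:s9:180,100,310,230
```

```text
t 19.05 tcp [ 0.5736 -0.1215  0.344 ] head 1.7752 F [ 0.14  0.52 -0.86] T [ 0.045 -0.006  0.052] w 0.0164 ov 0.1734 q [-0.32  0.2   0.15  1.52  0.   -0.53]
```

View pics/s9.png

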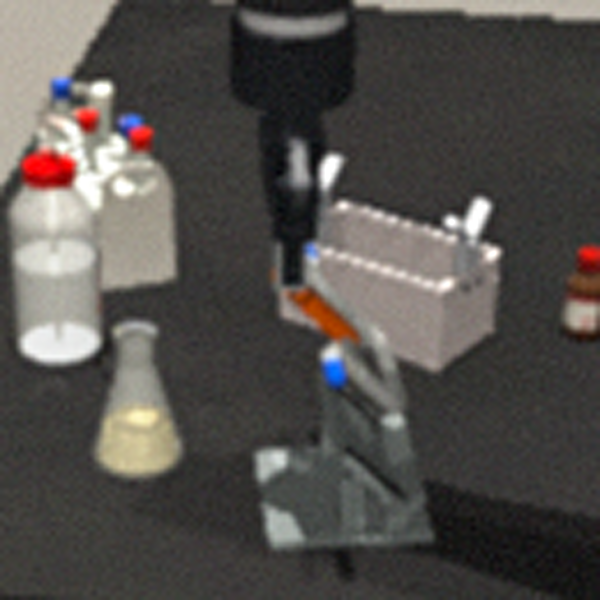

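View pics/w9.png

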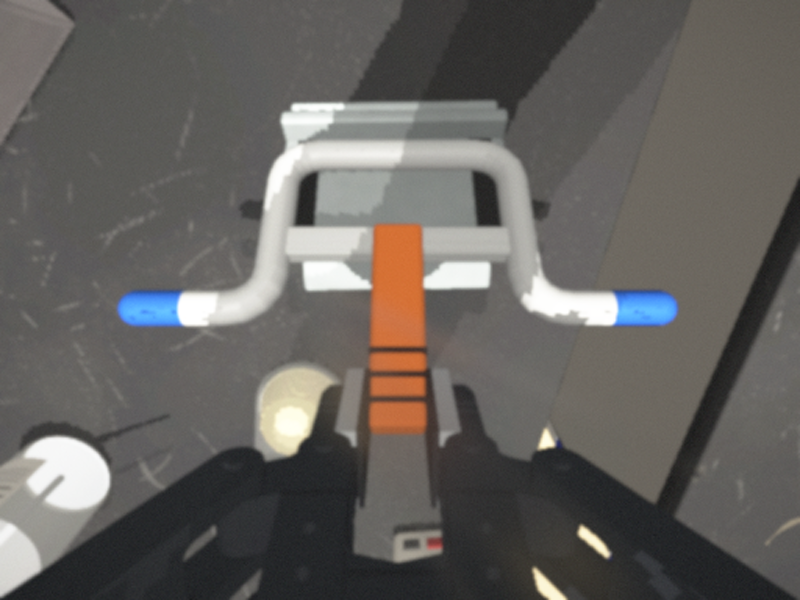

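The loop sits centred and parallel over the rest: ledge at columns 283–507 and the U at 270–530 of 800. I'll compute the offset to the board entirely in the wrist camera's frame.

```bash
python3 - <<'E'
from h import *
from pose import pose
from scipy.optimize import least_squares
p=load("w9.npz");W=cloud(p);tcp=np.array([.5736,-.1215,.344]);head=1.7752
O=pose(p,tcp,head)
u=np.array([np.sin(head),-np.cos(head)]);yv=np.array([-u[1],u[0]])
hsv=cv2.cvtColor(p["frame"],cv2.COLOR_RGB2HSV)
P=W.reshape(-1,3);ok=np.isfinite(P).all(1)&(P[:,2]>.02)&(P[:,2]<.09)
x=(P[:,:2]-tcp[:2])@u;y=(P[:,:2]-tcp[:2])@yv
g=ok&(np.abs(y)<.03)&(x>-.12)&(x<-.02)
def f(v): return x[gg]*1+v[0]-P[gg,2]
gg=g&(P[:,2]>.03)&(P[:,2]<.075)
r=least_squares(f,[.12],loss="soft_l1",f_scale=.002);d=r.x[0];res=np.abs(f(r.x))<.004;print("board z = x +",d,"n",res.sum(),gg.sum())
sl=np.polyfit(x[gg][res],P[gg,2][res],1);print(sl)
# lateral extents of board
mm=ok&(np.abs(x+d-P[:,2])<.004)&(np.abs(y)<.08)&(P[:,2]>.035);print("board y ext",np.percentile(y[mm],[.5,99.5]).round(4))
# ledge top: points in front
mm=ok&(np.abs(y)<.045)&(x+d-P[:,2]<-.006)&(x<-.06)&(P[:,2]<.06);print("ledge x",np.percentile(x[mm],[2,50,98]).round(4),"z",np.percentile(P[mm,2],[2,50,98]).round(4),mm.sum())
seatx=.088-d-.0085; print("seat x rel tcp at z=.088:",seatx,"loop origin x rel tcp",(O[:2]-tcp[:2])@u,"z",O[2])
E
```

```text
tips len 0.1698 dz 0.0 yaw 0.2042 origin [ 0.5522 -0.1267  0.147 ]
 origin rel tcp: along loop x -0.022 lateral -0.0007 z -0.197
 bar n 2305 rel -0.0467 -0.0519 theta above horiz 0.838 len 0.0698
board z = x + 0.10472413646870565 n 2962 4138
[0.94241657 0.10090499]
board y ext [-0.0495  0.0485]
ledge x [-0.0887 -0.0834 -0.078 ] z [0.0329 0.0363 0.0391] 1625
seat x rel tcp at z=.088: -0.02522413646870566 loop origin x rel tcp -0.02204757132369311 z 0.14700075967640616
```

Call:
drive_tool(
  targets=[
    [[-0.1,0,-0.6],0],
    [[-0.1,-0.05,-0.9],0],
    [[0,0,-1.0],0],
    [[0,0,-1.0],0],
    [[0,0,-0.8],0],
    [[0,0,-0.5],0],
    [[0,0,-0.4],0],
    [[0,0,-0.2],0],
    [[0,0,-0.2],0],
    [[0,0,0],0],
  ],
)

```text
clock: 20.4
tool_pos: [0.5715, -0.1222, 0.2881]
ee_rot: [0.0, 0.631, 0.775, -0.0]
force: [0.2, 0.4, -1.6]
width: 0.0166
```

```bash
python3 w.py wrist:w10 side:s10:200,140,300,240; S=$(python3 -c "
from cell import telemetry
print(','.join('%.4f'%v for v in telemetry.state()['tool_pos']))"); python3 pose.py w10.npz $S 1.775
```

```text
t 20.40 tcp [ 0.5715 -0.1222  0.2881] head 1.7749 F [ 0.18  0.38 -1.57] T [ 0.024  0.021 -0.031] w 0.0166 ov 0.1734 q [-0.33  0.21  0.04  1.41 -0.   -0.53]
tips len 0.1698 dz 0.0001 yaw 0.2048 origin [ 0.5502 -0.1275  0.0912]
 origin rel tcp: along loop x -0.022 lateral -0.0008 z -0.197
 bar n 4340 rel -0.05 -0.0555 theta above horiz 0.838 len 0.0747
```

View pics/s10.png

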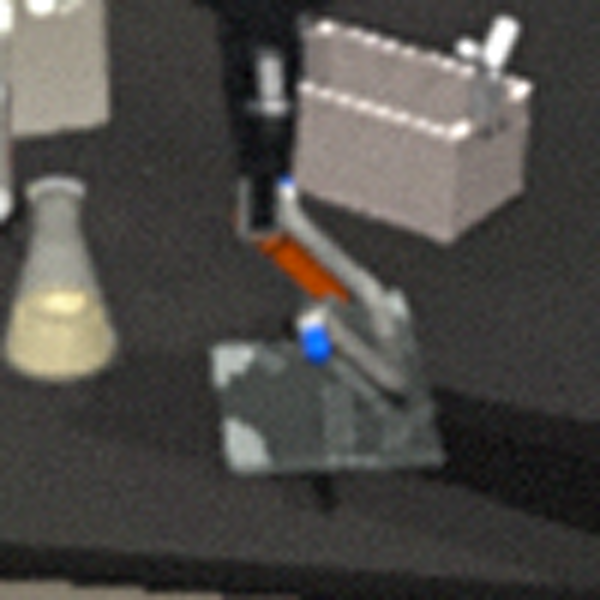

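Call:
drive_tool(
  targets=[
    [[0,0,-0.1],0],
    [[0,0,0],0],
    [[0,0,-0.1],0],
    [[0,0,0],0],
    [[0,0,-0.1],0],
    [[0,0,0],0],
    [[0,0,-0.1],0],
    [[0,0,0],0],
    [[0,0,0],0],
    [[0,0,0],0],
  ],
)

```text
clock: 21.75
tool_pos: [0.5715, -0.1222, 0.284]
ee_rot: [-0.0, 0.631, 0.776, -0.0]
force: [-0.1, -0.8, 0.6]
width: 0.0166
```

```bash
python3 w.py wrist:w11 ; S=$(python3 -c "
from cell import telemetry
print(','.join('%.4f'%v for v in telemetry.state()['tool_pos']))"); python3 pose.py w11.npz $S 1.775
```

```text
t 21.75 tcp [ 0.5715 -0.1222  0.284 ] head 1.7750 F [-0.13 -0.8   0.55] T [-0.027  0.236  0.027] w 0.0166 ov 0.1734 q [-0.33  0.21  0.04  1.4  -0.   -0.53]
tips len 0.1699 dz 0.0007 yaw 0.2064 origin [ 0.5494 -0.1277  0.0878]
 origin rel tcp: along loop x -0.0227 lateral -0.0009 z -0.1962
 bar n 4233 rel -0.0511 -0.0539 theta above horiz 0.812 len 0.0742
```

View pics/w11.png

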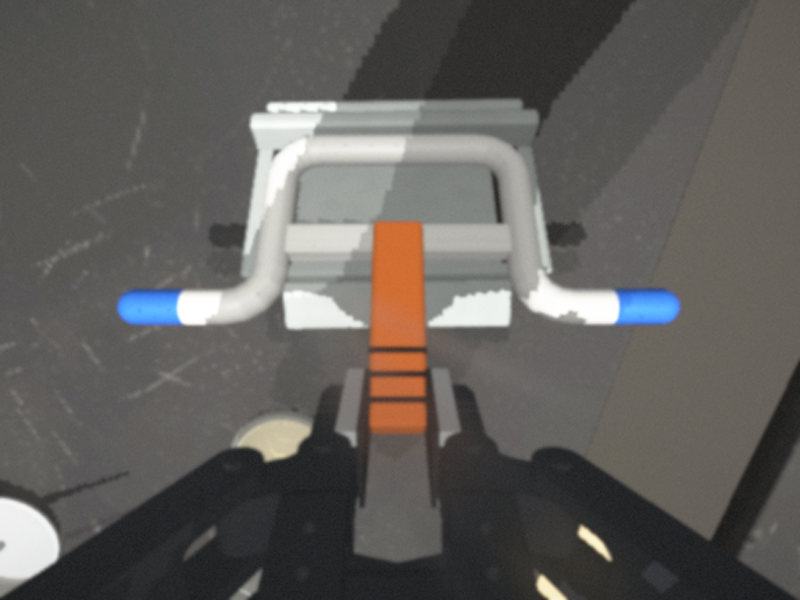

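The U has touched down on the board (torque change, load taken off the wrist). I'll loosen to let it settle, then let go fully.

Call:
drive_tool(
  targets=[
    [[0,0,0],0],
    [[0,0,0],0],
    [[0,0,0],0],
    [[0,0,0],0],
    [[0,0,0],0],
    [[0,0,0],0],
    [[0,0,0],0],
    [[0,0,0],0],
    [[0,0,0],0],
    [[0,0,0],0],
  ],
  hand=1.775,
  grip_force=20,
)

```text
clock: 23.05
tool_pos: [0.5715, -0.1222, 0.284]
ee_rot: [-0.0, 0.631, 0.775, -0.0]
force: [-1.0, -0.1, -0.8]
width: 0.0179
```

Call:
drive_tool(
  targets=[
    [[0,0,0],0],
    [[0,0,0],0],
    [[0,0,0],0],
    [[0,0,0],0],
    [[0,0,0],0],
    [[0,0,0],0],
    [[0,0,0],0],
    [[0,0,0],0],
    [[0,0,0],0],
    [[0,0,0],0],
  ],
  hand=2.6,
)

```text
clock: 24.3
tool_pos: [0.5715, -0.1222, 0.284]
ee_rot: [-0.0, 0.631, 0.775, 0.0]
force: [-0.3, -0.0, -1.0]
width: 0.0257
```

```bash
python3 w.py wrist:w12 side:s12:200,140,300,240; S=$(python3 -c "
from cell import telemetry
print(','.join('%.4f'%v for v in telemetry.state()['tool_pos']))"); python3 pose.py w12.npz $S 1.775
```

```text
t 24.30 tcp [ 0.5715 -0.1222  0.284 ] head 1.7750 F [-0.26 -0.03 -0.96] T [-0.01   0.005 -0.013] w 0.0257 ov 0.1734 q [-0.33  0.21  0.04  1.4   0.   -0.53]
tips len 0.1699 dz -0.0 yaw 0.2183 origin [ 0.5491 -0.127   0.0873]
 origin rel tcp: along loop x -0.0229 lateral -0.0002 z -0.1967
 bar n 4179 rel -0.0509 -0.0535 theta above horiz 0.811 len 0.0738
```

View pics/w12.png

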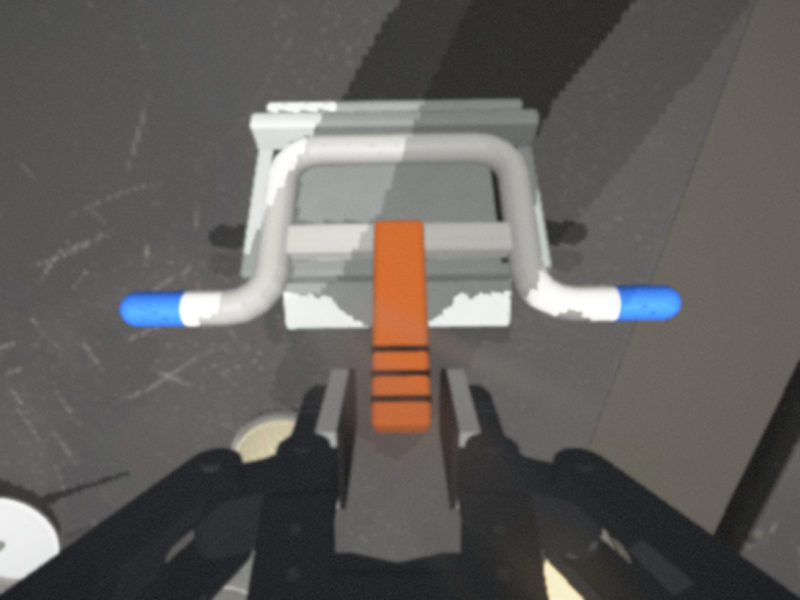

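View pics/s12.png

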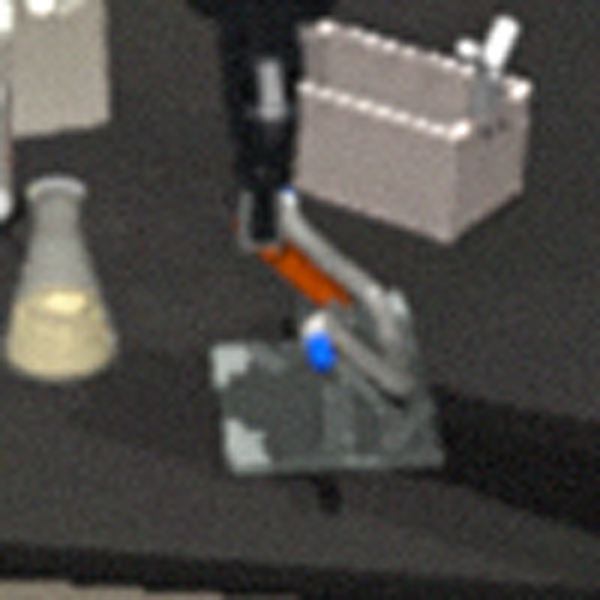

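The loop is released and lying on the slope. The jaws are clear on both sides of the tab (gaps 355–372 and 430–445), and θ is about 45° at the seat. I'll lower a little for a better bite, close loosely and pivot it upright about the ledge corner.

Call:
drive_tool(
  targets=[
    [[0,0,-0.2],0.013],
    [[0,0,-0.2],0],
    [[0,0,-0.1],0],
    [[0,0,0],0],
    [[0,0,0],0],
    [[0,0,0],0],
    [[0,0,0],0],
    [[0,0,0],0],
    [[0,0,0],0],
    [[0,0,0],0],
  ],
)

```text
clock: 25.65
tool_pos: [0.5715, -0.1222, 0.279]
ee_rot: [-0.0, 0.626, 0.78, -0.0]
force: [-0.6, 0.0, 0.5]
width: 0.0259
```

Call:
drive_tool(
  targets=[
    [[0,0,0],0],
    [[0,0,0],0],
    [[0,0,0],0],
    [[0,0,0],0],
    [[-0.35,-0.07,0.35],0],
    [[-0.37,-0.08,0.33],0],
    [[-0.39,-0.08,0.31],0],
    [[-0.41,-0.08,0.29],0],
    [[-0.42,-0.09,0.27],0],
    [[0,0,0],0],
  ],
  hand=1.775,
)

```text
clock: 26.9
tool_pos: [0.5519, -0.1263, 0.2949]
ee_rot: [0.0, 0.626, 0.779, 0.0]
force: [-1.3, 0.1, -0.3]
width: 0.0178
```

```bash
python3 w.py wrist:w13 side:s13:200,140,300,240; S=$(python3 -c "
from cell import telemetry
print(','.join('%.4f'%v for v in telemetry.state()['tool_pos']))"); python3 pose.py w13.npz $S 1.788
```

```text
t 26.90 tcp [ 0.5519 -0.1263  0.2949] head 1.7877 F [-1.3   0.07 -0.29] T [-0.082  0.159 -0.016] w 0.0178 ov 0.1734 q [-0.34  0.16 -0.    1.41 -0.   -0.56]
tips len 0.1703 dz -0.0 yaw 0.2188 origin [ 0.5365 -0.1306  0.098 ]
 origin rel tcp: along loop x -0.0161 lateral -0.0008 z -0.1967
 bar n 3845 rel -0.0371 -0.0637 theta above horiz 1.043 len 0.0738
```

View pics/w13.png

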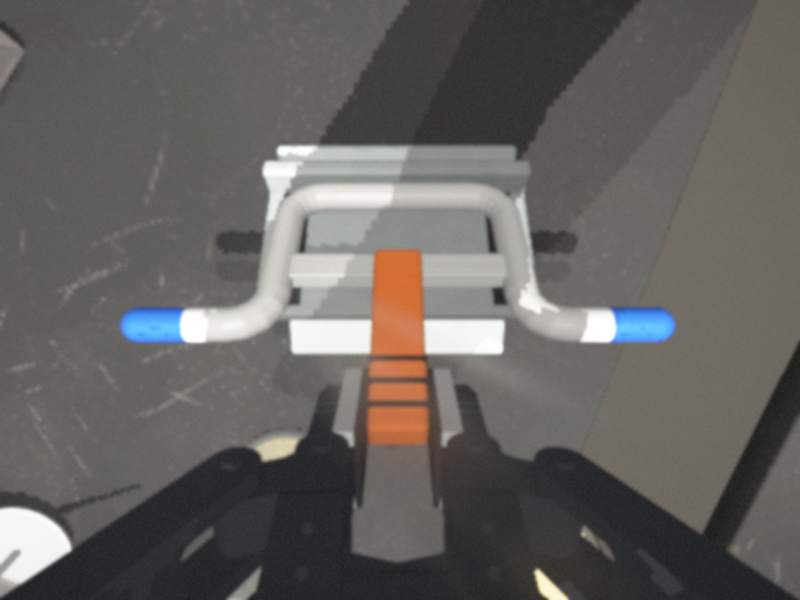

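View pics/s13.png

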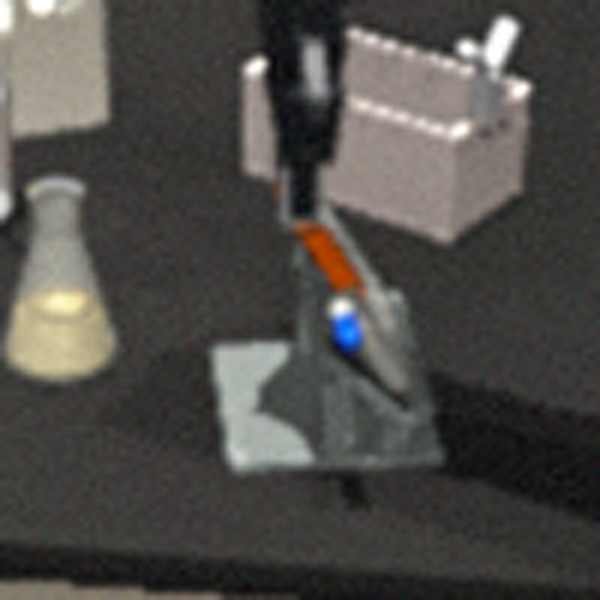

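Now about 60°. I'll continue to near vertical.

Call:
drive_tool(
  targets=[
    [[-0.42,-0.09,0.25],0],
    [[-0.43,-0.09,0.22],0],
    [[-0.43,-0.09,0.19],0],
    [[-0.43,-0.1,0.16],0],
    [[-0.43,-0.1,0.13],0],
    [[-0.43,-0.1,0.1],0],
    [[-0.43,-0.1,0.07],0],
    [[-0.42,-0.09,0.05],0],
    [[-0.42,-0.09,0.03],0],
    [[0,0,0],0],
  ],
)

```text
clock: 28.25
tool_pos: [0.5137, -0.1349, 0.3073]
ee_rot: [0.001, 0.626, 0.78, 0.0]
force: [1.1, 0.6, 6.0]
width: 0.0178
```

```bash
python3 w.py wrist:w14 side:s14:200,140,300,240; S=$(python3 -c "
from cell import telemetry
print(','.join('%.4f'%v for v in telemetry.state()['tool_pos']))"); python3 pose.py w14.npz $S 1.788
```

```text
t 28.25 tcp [ 0.5137 -0.1349  0.3073] head 1.7878 F [1.06 0.57 5.96] T [ 0.133 -0.233  0.016] w 0.0178 ov 0.1734 q [-0.38  0.06 -0.08  1.43 -0.   -0.6 ]
tips len 0.1712 dz 0.0001 yaw 0.2181 origin [ 0.5115 -0.1364  0.1063]
 origin rel tcp: along loop x -0.0026 lateral -0.0011 z -0.2011
 bar n 3122 rel -0.0109 -0.0718 theta above horiz 1.42 len 0.0726
```

View pics/w14.png

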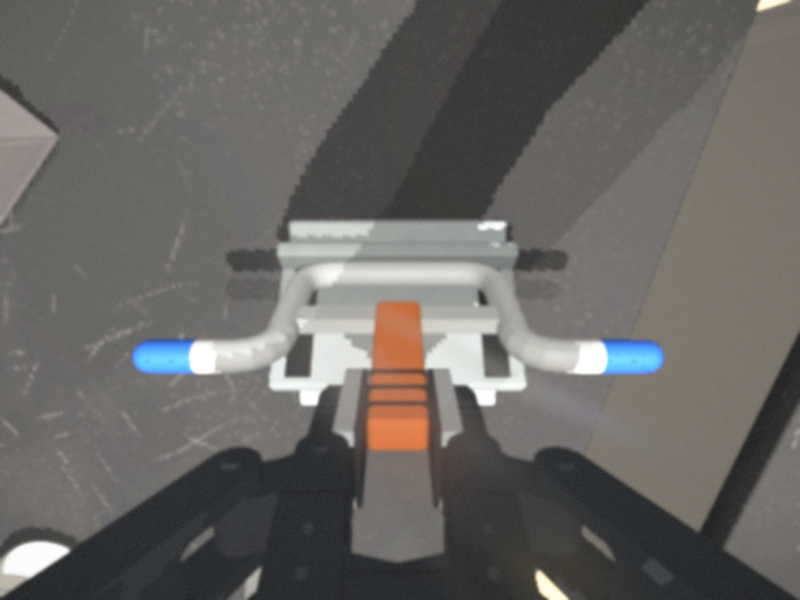

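View pics/s14.png

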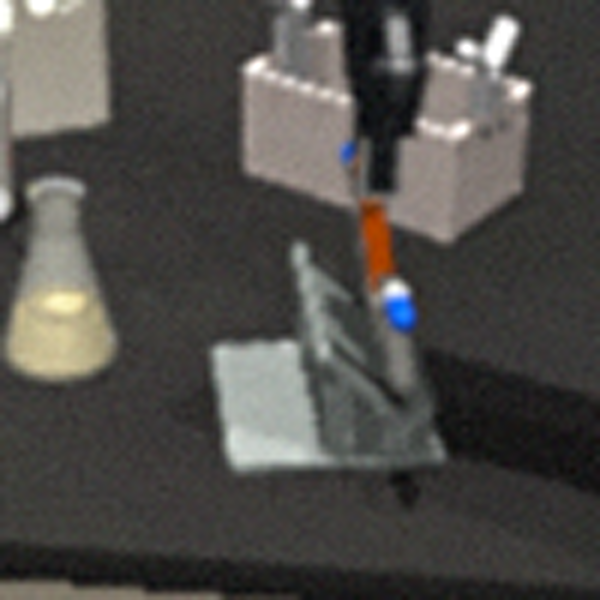

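Near vertical (θ ≈ 81°). I'll grip firmly, lift clear, then carry it over the bath while turning.

Call:
drive_tool(
  targets=[
    [[0,0,0],0],
    [[0,0,0],0],
    [[0,0,0],0],
    [[0,0,0],0],
    [[0,0,0.5],0],
    [[0,0,1.0],0],
    [[0,0,1.7],0],
    [[0,0,2.2],0],
    [[0,0,2.3],0],
    [[0,0,2.0],0],
  ],
  hand=1.6,
  grip_force=50,
)

```text
clock: 29.6
tool_pos: [0.5137, -0.1347, 0.4055]
ee_rot: [0.001, 0.626, 0.78, 0.0]
force: [-0.5, 0.9, -0.2]
width: 0.0169
```

Call:
drive_tool(
  targets=[
    [[0,-1.0,1.0],0.05],
    [[0,-2.0,0.3],0.08],
    [[0.1,-3.0,0],0.09],
    [[0.1,-3.2,0],0.09],
    [[0.2,-3.2,0],0.09],
    [[0.2,-3.2,0],0.09],
    [[0.2,-3.2,0],0.09],
    [[0.2,-3.0,0],0.09],
    [[0.1,-2.4,0],0.09],
    [[0,-1.5,0],0.074],
  ],
)

```text
clock: 30.85
tool_pos: [0.5245, -0.3931, 0.4169]
ee_rot: [-0.0, 0.256, 0.967, -0.0]
force: [0.4, -1.2, -1.5]
width: 0.0171
```

```bash
python3 w.py wrist:w15 side:s15:190,80,330,220; S=$(python3 -c "
from cell import telemetry
print(','.join('%.4f'%v for v in telemetry.state()['tool_pos']))"); python3 pose.py w15.npz $S 2.622
```

```text
t 30.85 tcp [ 0.5245 -0.3931  0.4169] head 2.6235 F [ 0.4  -1.24 -1.52] T [ 0.062 -0.045 -0.031] w 0.0171 ov 0.1734 q [-0.75  0.41  0.55  1.71 -0.   -1.8 ]
tips len 0.1695 dz 0.0001 yaw 1.0538 origin [ 0.5229 -0.395   0.2162]
 origin rel tcp: along loop x -0.0022 lateral 0.0004 z -0.2003
 bar n 1288 rel -0.011 -0.0696 theta above horiz 1.414 len 0.0704
```

View pics/w15.png

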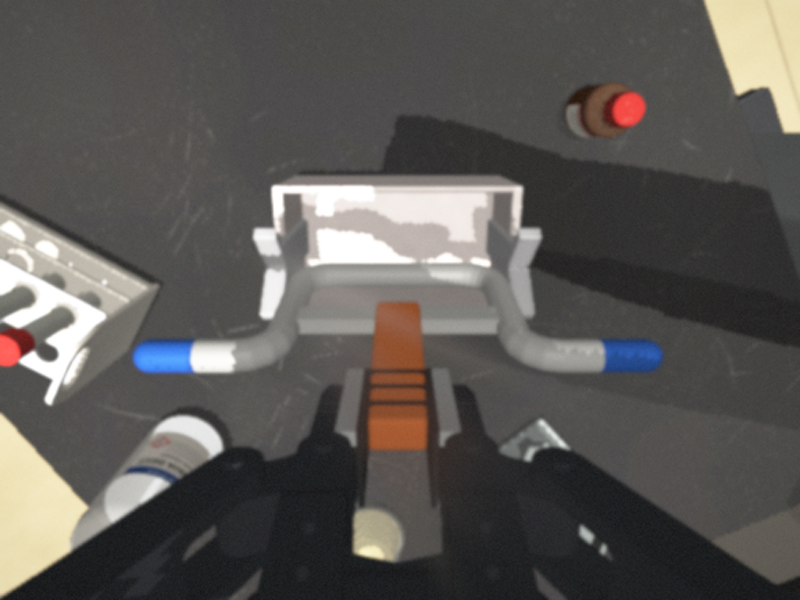

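View pics/s15.png

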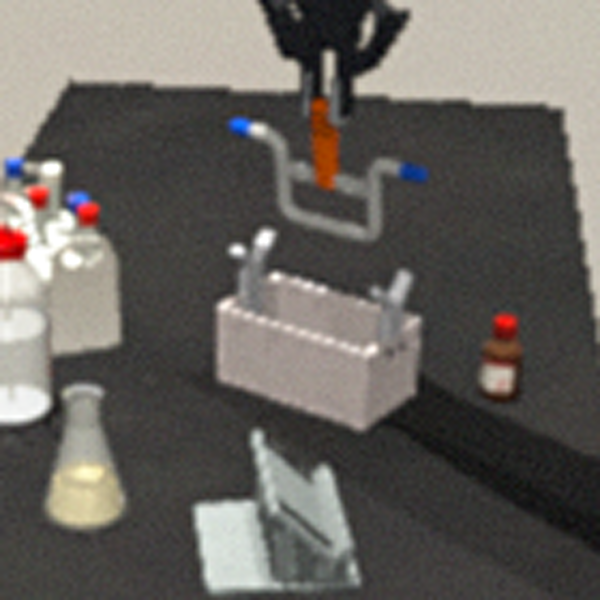

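```bash
cat > bath.py <<'E'
import sys
from h import *
from pose import pose
p=load(sys.argv[1]);tcp=np.array([float(a) for a in sys.argv[2].split(",")]);head=float(sys.argv[3])
W=cloud(p);O=pose(p,tcp,head);u=np.array([np.sin(head),-np.cos(head)]);yv=np.array([-u[1],u[0]])
hsv=cv2.cvtColor(p["frame"],cv2.COLOR_RGB2HSV)
P=W.reshape(-1,3);ok=np.isfinite(P).all(1)
x=(P[:,:2]-O[:2])@u;y=(P[:,:2]-O[:2])@yv;z=P[:,2]
for s in (-1,1):
    m=ok&(z>.1)&(z<.126)&(s*y>.055)&(s*y<.085)&(np.abs(x)<.045)
    if m.sum()>5: 
        print("fork",s,m.sum(),"y",np.percentile(y[m],[2,50,98]).round(4),"x",np.percentile(x[m],[2,98]).round(4))
        for a in np.arange(-.04,.04,.005):
            g=m&(x>a)&(x<a+.005)
            if g.sum()>8: print("   x %.3f z %.4f"%(a+.0025,np.percentile(z[g],90)),end="")
        print()
m=ok&(z>.069)&(z<.076)&(np.abs(y)<.1)&(np.abs(x)<.06)
print("rim n",m.sum(),"x",np.percentile(x[m],[1,99]).round(4),"y",np.percentile(y[m],[1,99]).round(4))
f=m&(x<-.03)&(np.abs(y)<.07)
if f.sum()>20: print("far rim slope",np.polyfit(y[f],x[f],1).round(4))
f=m&(x>.03)&(np.abs(y)<.07)
if f.sum()>20: print("near rim slope",np.polyfit(y[f],x[f],1).round(4))
E
python3 bath.py w15.npz .5245,-.3931,.4169 2.6235
```

```text
tips len 0.1695 dz 0.0001 yaw 1.0538 origin [ 0.5229 -0.395   0.2162]
 origin rel tcp: along loop x -0.0024 lateral 0.0004 z -0.2007
 bar n 1288 rel -0.011 -0.0696 theta above horiz 1.414 len 0.0704
fork -1 757 y [-0.0753 -0.0696 -0.0637] x [-0.0269  0.02  ]
   x -0.028 z 0.1181   x -0.023 z 0.1201   x -0.018 z 0.1167   x -0.013 z 0.1122   x -0.008 z 0.1070   x -0.003 z 0.1020   x 0.002 z 0.1059   x 0.007 z 0.1109   x 0.012 z 0.1155   x 0.017 z 0.1204   x 0.022 z 0.1193
fork 1 729 y [0.0641 0.0701 0.0757] x [-0.0269  0.0198]
   x -0.028 z 0.1180   x -0.023 z 0.1202   x -0.018 z 0.1165   x -0.013 z 0.1120   x -0.008 z 0.1067   x -0.003 z 0.1022   x 0.002 z 0.1057   x 0.007 z 0.1106   x 0.012 z 0.1156   x 0.017 z 0.1198   x 0.022 z 0.1195
rim n 1192 x [-0.0447  0.0058] y [-0.0751  0.0754]
far rim slope [-0.0034 -0.0427]
```

Measured in the wrist frame, the loop is centred along y and parallel to the forks. The V bottoms are about 3 mm off across. I'll correct that and descend.

Call:
drive_tool(
  targets=[
    [[-0.08,-0.13,-0.5],0],
    [[-0.07,-0.12,-0.9],0],
    [[0,0,-1.2],0],
    [[0,0,-1.3],0],
    [[0,0,-1.3],0],
    [[0,0,-1.3],0],
    [[0,0,-1.2],0],
    [[0,0,-0.8],0],
    [[0,0,-0.5],0],
    [[0,0,0],0],
  ],
)

```text
clock: 32.2
tool_pos: [0.5232, -0.3942, 0.3262]
ee_rot: [-0.0, 0.257, 0.966, 0.0]
force: [0.1, -0.3, -2.0]
width: 0.0168
```

```bash
python3 w.py wrist:w16; S=$(python3 -c "
from cell import telemetry
print(','.join('%.4f'%v for v in telemetry.state()['tool_pos']))"); python3 bath.py w16.npz $S 2.6235
```

```text
t 32.20 tcp [ 0.5232 -0.3942  0.3262] head 2.6219 F [ 0.11 -0.33 -2.  ] T [ 0.033 -0.003 -0.01 ] w 0.0168 ov 0.1734 q [-0.75  0.39  0.34  1.52  0.   -1.8 ]
tips len 0.17 dz 0.0003 yaw 1.0526 origin [ 0.5217 -0.3961  0.1254]
 origin rel tcp: along loop x -0.0024 lateral 0.0005 z -0.2013
 bar n 2146 rel -0.0145 -0.0689 theta above horiz 1.363 len 0.0704
fork -1 1381 y [-0.077  -0.0692 -0.0634] x [-0.0254  0.0227]
   x -0.028 z 0.1176   x -0.023 z 0.1201   x -0.018 z 0.1182   x -0.013 z 0.1133   x -0.008 z 0.1254   x -0.003 z 0.1043   x 0.002 z 0.1024   x 0.012 z 0.1148   x 0.017 z 0.1187   x 0.022 z 0.1201
fork 1 1375 y [0.0629 0.0682 0.0761] x [-0.0255  0.0234]
   x -0.028 z 0.1175   x -0.023 z 0.1202   x -0.018 z 0.1180   x -0.013 z 0.1132   x -0.008 z 0.1254   x -0.003 z 0.1043   x 0.002 z 0.1026   x 0.012 z 0.1149   x 0.017 z 0.1190   x 0.022 z 0.1199
rim n 3084 x [-0.0433  0.0419] y [-0.0756  0.0746]
far rim slope [ 0.003  -0.0412]
near rim slope [-0.0013  0.0399]
```

View pics/w16.png

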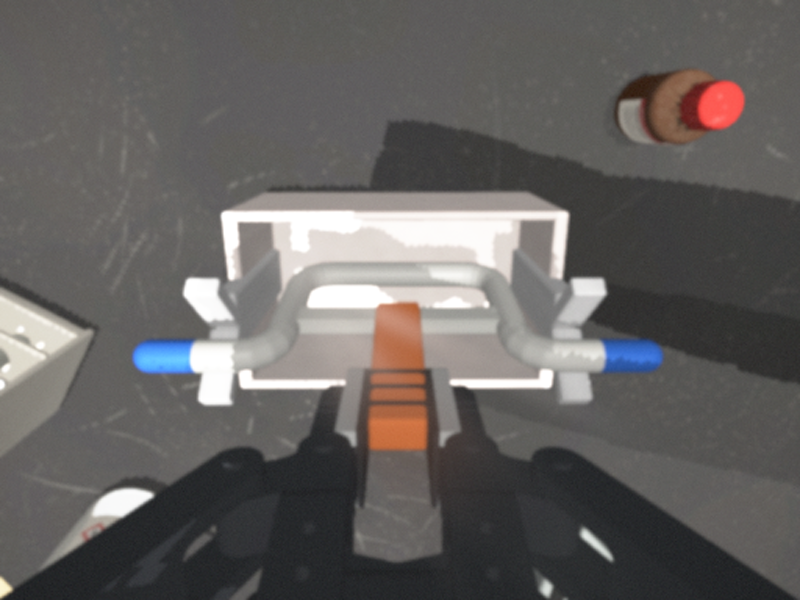

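The loop is inside the bath, within about 1 mm of the V centre. I'll lower it into the forks slowly.

Call:
drive_tool(
  targets=[
    [[0,0,-0.3],0],
    [[0,0,-0.4],0],
    [[0,0,-0.3],0],
    [[0,0,-0.2],0],
    [[0,0,-0.2],0],
    [[0,0,-0.1],0],
    [[0,0,-0.1],0],
    [[0,0,0],0],
    [[0,0,0],0],
    [[0,0,0],0],
  ],
)

```text
clock: 33.5
tool_pos: [0.5233, -0.3942, 0.3106]
ee_rot: [0.0, 0.257, 0.966, -0.0]
force: [-0.5, -0.4, -0.8]
width: 0.0172
```

```bash
python3 w.py wrist:w17 side:s17:200,110,320,220; S=$(python3 -c "
from cell import telemetry
print(','.join('%.4f'%v for v in telemetry.state()['tool_pos']))"); python3 bath.py w17.npz $S 2.622
```

```text
t 33.50 tcp [ 0.5233 -0.3942  0.3106] head 2.6220 F [-0.51 -0.44 -0.78] T [-0.    -0.035 -0.031] w 0.0172 ov 0.1734 q [-0.75  0.39  0.31  1.49  0.   -1.8 ]
tips len 0.1699 dz 0.0001 yaw 1.0536 origin [ 0.5217 -0.3963  0.1098]
 origin rel tcp: along loop x -0.0025 lateral 0.0003 z -0.2008
 bar n 1905 rel -0.0135 -0.0691 theta above horiz 1.378 len 0.0705
fork -1 2829 y [-0.0836 -0.0691 -0.0565] x [-0.0249  0.0216]
   x -0.028 z 0.1171   x -0.023 z 0.1199   x -0.018 z 0.1185   x -0.013 z 0.1134   x -0.008 z 0.1123   x -0.003 z 0.1159   x 0.002 z 0.1160   x 0.007 z 0.1125   x 0.012 z 0.1138   x 0.017 z 0.1187   x 0.022 z 0.1201
fork 1 2824 y [0.0565 0.0686 0.0837] x [-0.0251  0.0216]
   x -0.028 z 0.1175   x -0.023 z 0.1200   x -0.018 z 0.1178   x -0.013 z 0.1131   x -0.008 z 0.1127   x -0.003 z 0.1160   x 0.002 z 0.1160   x 0.007 z 0.1123   x 0.012 z 0.1141   x 0.017 z 0.1191   x 0.022 z 0.1201
rim n 3612 x [-0.0433  0.0424] y [-0.0755  0.0748]
far rim slope [ 0.0017 -0.0413]
near rim slope [-0.0032  0.0402]
```

View pics/w17.png

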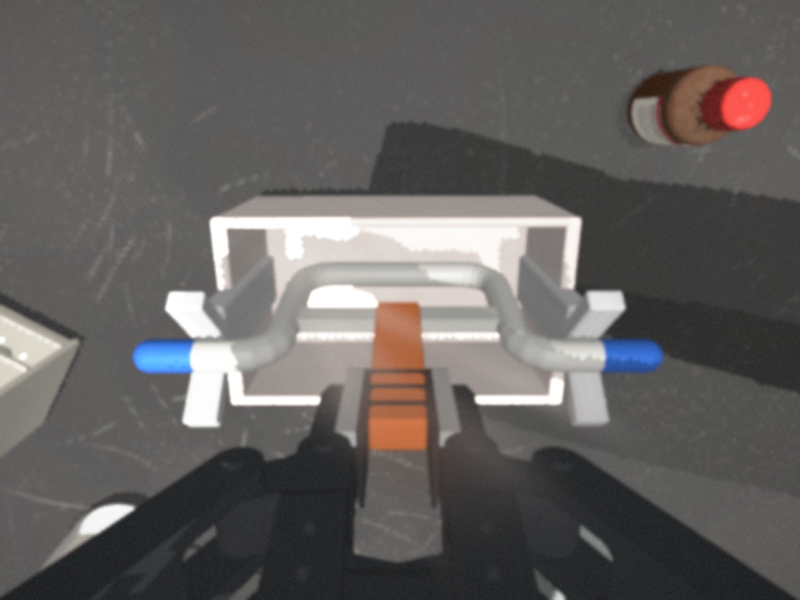

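View pics/s17.png

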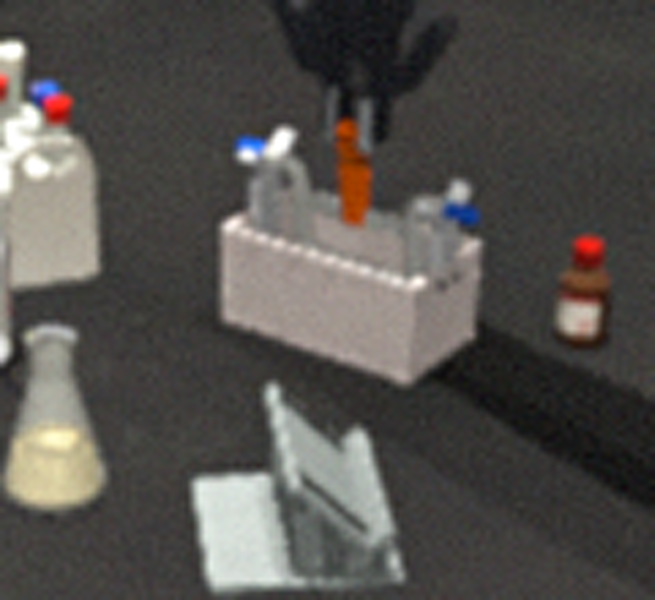

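About 1 mm above the seat. I'll set it down, then loosen and nudge the tab 5 mm across so the U hangs plumb.

Call:
drive_tool(
  targets=[
    [[0,0,-0.1],0],
    [[0,0,0],0],
    [[0,0,-0.1],0],
    [[0,0,0],0],
    [[0,0,0],0],
    [[0,0,0],0],
    [[0,0,0],0],
    [[0,0,0],0],
    [[0,0,0],0],
    [[0,0,0],0],
  ],
)

```text
clock: 34.85
tool_pos: [0.5232, -0.3943, 0.3086]
ee_rot: [0.0, 0.257, 0.966, -0.0]
force: [-1.1, -0.8, -0.4]
width: 0.0169
```

Call:
drive_tool(
  targets=[
    [[0,0,0],0],
    [[0,0,0],0],
    [[0,0,0],0],
    [[0,0,0],0],
    [[-0.06,-0.1,0],0],
    [[-0.06,-0.1,0],0],
    [[-0.06,-0.1,0],0],
    [[-0.06,-0.1,0],0],
    [[0,0,0],0],
    [[0,0,0],0],
  ],
  hand=1.775,
  grip_force=20,
)

```text
clock: 36.1
tool_pos: [0.5208, -0.3981, 0.3089]
ee_rot: [0.0, 0.257, 0.966, 0.0]
force: [0.1, 2.6, 2.4]
width: 0.0174
```

```bash
python3 w.py wrist:w18; S=$(python3 -c "
from cell import telemetry
print(','.join('%.4f'%v for v in telemetry.state()['tool_pos']))"); python3 bath.py w18.npz $S 2.622
```

```text
t 36.10 tcp [ 0.5208 -0.3981  0.3089] head 2.6221 F [0.07 2.64 2.36] T [ 0.472 -0.031 -0.001] w 0.0174 ov 0.1734 q [-0.75  0.39  0.31  1.49  0.   -1.81]
tips len 0.1699 dz -0.0001 yaw 1.0559 origin [ 0.5212 -0.3969  0.108 ]
 origin rel tcp: along loop x 0.0013 lateral 0.0002 z -0.2009
 bar n 1877 rel -0.0075 -0.0697 theta above horiz 1.464 len 0.0701
fork -1 2792 y [-0.0836 -0.0691 -0.0564] x [-0.024   0.0226]
   x -0.023 z 0.1200   x -0.018 z 0.1193   x -0.013 z 0.1141   x -0.008 z 0.1108   x -0.003 z 0.1142   x 0.002 z 0.1144   x 0.007 z 0.1096   x 0.012 z 0.1132   x 0.017 z 0.1180   x 0.022 z 0.1200   x 0.027 z 0.1175
fork 1 2824 y [0.0564 0.0685 0.0837] x [-0.0244  0.0225]
   x -0.028 z 0.1172   x -0.023 z 0.1200   x -0.018 z 0.1187   x -0.013 z 0.1137   x -0.008 z 0.1112   x -0.003 z 0.1142   x 0.002 z 0.1143   x 0.007 z 0.1107   x 0.012 z 0.1133   x 0.017 z 0.1180   x 0.022 z 0.1201   x 0.027 z 0.1166
rim n 3514 x [-0.0424  0.0431] y [-0.0756  0.0748]
far rim slope [ 0.001  -0.0406]
near rim slope [-0.0041  0.0409]
```

Seated at z ≈ 0.108, with θ ≈ 84° and gravity turning it toward plumb. I'll open the fingers.

Call:
drive_tool(
  targets=[
    [[0,0,0],0],
    [[0,0,0],0],
    [[0,0,0],0],
    [[0,0,0],0],
    [[0,0,0],0],
    [[0,0,0],0],
    [[0,0,0],0],
    [[0,0,0],0],
    [[0,0,0],0],
    [[0,0,0],0],
  ],
  hand=3.0,
)

```text
clock: 37.4
tool_pos: [0.5208, -0.3982, 0.3085]
ee_rot: [0.0, 0.257, 0.966, -0.0]
force: [-0.9, 0.6, 0.0]
width: 0.03
```

```bash
python3 w.py wrist:w19 side:s19:200,110,320,220; S=$(python3 -c "
from cell import telemetry
print(','.join('%.4f'%v for v in telemetry.state()['tool_pos']))"); python3 bath.py w19.npz $S 2.622 | head -4
```

```text
t 37.40 tcp [ 0.5208 -0.3982  0.3085] head 2.6220 F [-0.9   0.57  0.05] T [-0.012  0.012 -0.028] w 0.0300 ov 0.1734 q [-0.75  0.39  0.31  1.49 -0.   -1.81]
tips len 0.1699 dz -0.0001 yaw 1.055 origin [ 0.5215 -0.3966  0.1077]
 origin rel tcp: along loop x 0.0017 lateral 0.0002 z -0.2008
 bar n 1936 rel -0.0067 -0.0699 theta above horiz 1.476 len 0.0702
fork -1 2791 y [-0.0835 -0.0691 -0.0564] x [-0.0244  0.0219]
```

View pics/w19.png

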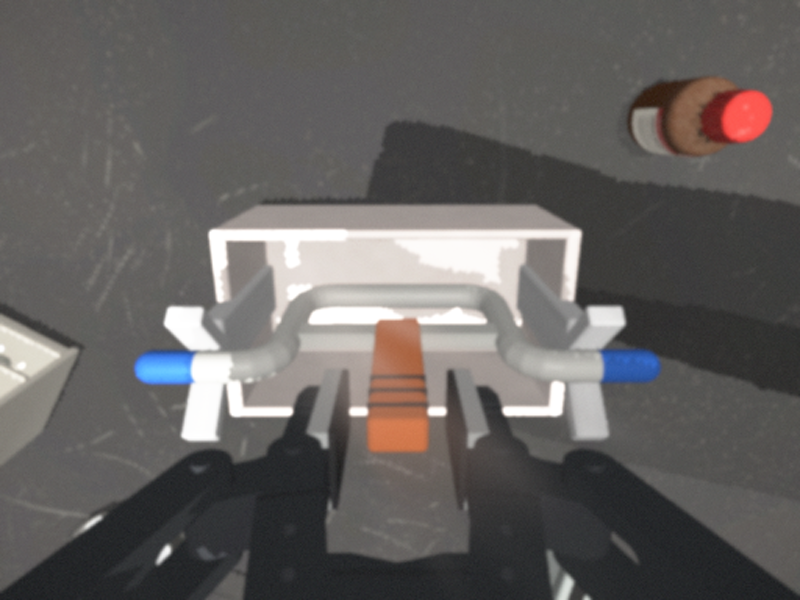

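View pics/s19.png

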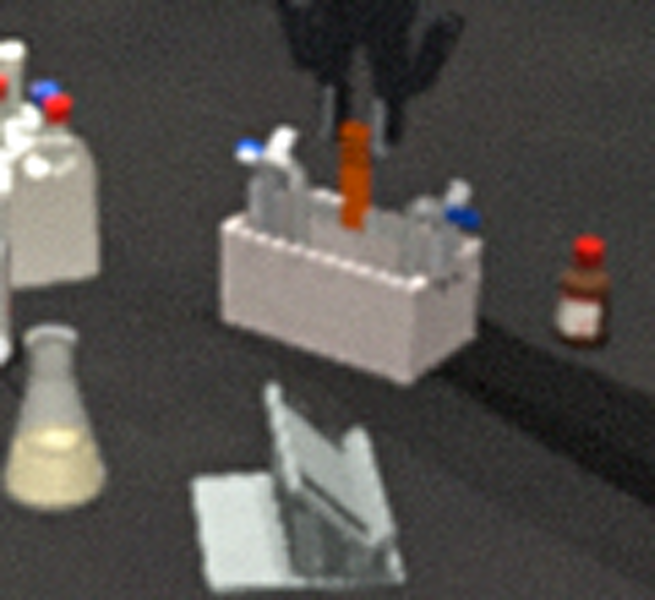

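Released. The tab stands free between the jaws (gaps 348–370 and 428–450) and the ends lie in both forks. I'll retreat straight up and check again.

Call:
drive_tool(
  targets=[
    [[0,0,0.5],0],
    [[0,0,1.0],0],
    [[0,0,1.0],0],
    [[0,0,1.5],0],
    [[0,0,1.5],0],
    [[0,0,1.5],0],
    [[0,0,1.0],0],
    [[0,0,0],0],
    [[0,0,0],0],
    [[0,0,0],0],
  ],
)

```text
clock: 38.75
tool_pos: [0.5207, -0.3981, 0.3874]
ee_rot: [-0.001, 0.257, 0.966, 0.0]
force: [-0.3, -0.6, 0.3]
width: 0.0298
```

```bash
python3 w.py wrist:w20 side:s20:190,100,330,220 scene:c20; S=$(python3 -c "
from cell import telemetry
print(','.join('%.4f'%v for v in telemetry.state()['tool_pos']))"); python3 bath.py w20.npz $S 2.622
```

```text
t 38.75 tcp [ 0.5207 -0.3981  0.3874] head 2.6220 F [-0.34 -0.6   0.32] T [0.011 0.041 0.023] w 0.0298 ov 0.1734 q [-0.75  0.4   0.48  1.65 -0.   -1.81]
tips len 0.1696 dz -0.0002 yaw 1.0555 origin [ 0.5214 -0.3965  0.1074]
 origin rel tcp: along loop x 0.0017 lateral 0.0002 z -0.2804
 bar n 991 rel -0.0059 -0.0697 theta above horiz 1.486 len 0.07
fork -1 1399 y [-0.0834 -0.0695 -0.0565] x [-0.0243  0.0235]
   x -0.023 z 0.1200   x -0.018 z 0.1192   x -0.013 z 0.1141   x -0.008 z 0.1104   x -0.003 z 0.1138   x 0.002 z 0.1142   x 0.007 z 0.1110   x 0.012 z 0.1135   x 0.017 z 0.1186   x 0.022 z 0.1202   x 0.027 z 0.1171
fork 1 1395 y [0.0564 0.0688 0.0833] x [-0.0248  0.0226]
   x -0.028 z 0.1170   x -0.023 z 0.1201   x -0.018 z 0.1187   x -0.013 z 0.1135   x -0.008 z 0.1106   x -0.003 z 0.1139   x 0.002 z 0.1142   x 0.007 z 0.1088   x 0.012 z 0.1137   x 0.017 z 0.1188   x 0.022 z 0.1202
rim n 2134 x [-0.0425  0.0429] y [-0.0755  0.0746]
far rim slope [ 0.0015 -0.0407]
near rim slope [-0.0061  0.0407]
```

View pics/w20.png

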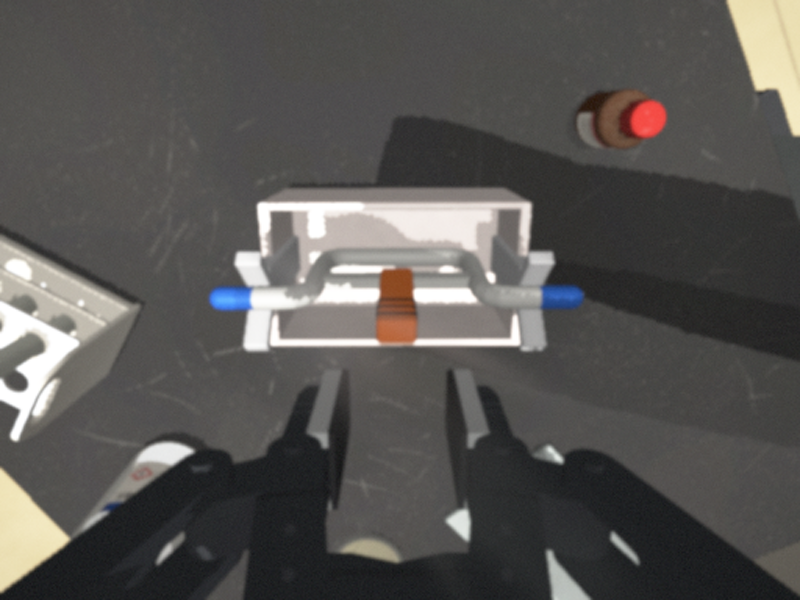

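View pics/c20.png

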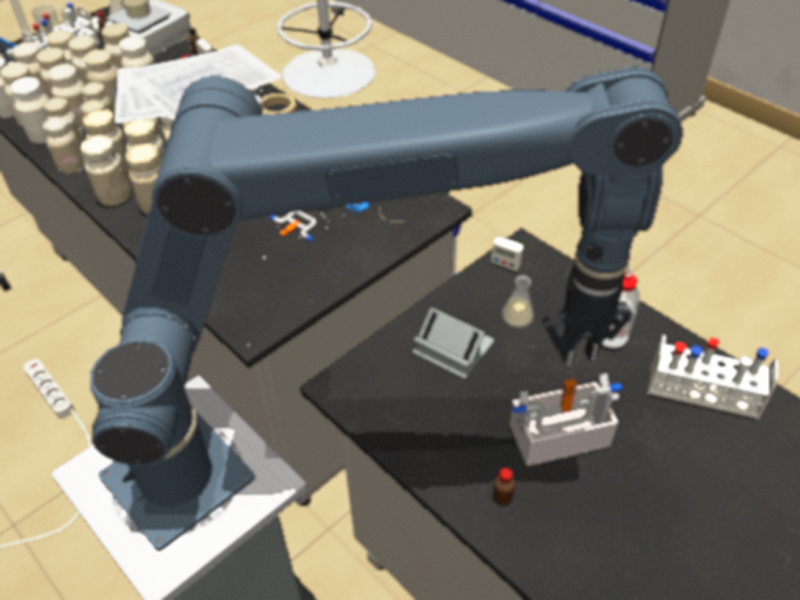

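The loop is seated in both forks, tilted about 0.08 rad and at rest. The flask and the bottle are at the same pixels as before. Handing in.

```bash
python3 -c "
from cell import ctrl
print(ctrl.close_job())"
```

```text
the job is handed in; nothing more can be done
None
```

The cooling loop is hanging in the white bath, with its two blue ends in the V forks and nothing touching it. I handed the job in at about 39 s on the robot's clock; no verdict was reported.

- **Lift and rest:** I chose the larger loop, which measured about 190 mm end to end, and took it by the tab. A looser grip let me tilt it to about 45° on the bench. I then carried it firmly to the rest, laid it with the U-bend at the ledge and let go. The jaws showed clear on both sides of the tab, the loop's origin was about 4 mm from the estimated seat, and its angle from vertical was about 0.76 rad.
- **Hanging:** I took the tab again, tipped the loop nearly upright against the ledge, carried it to the bath and lowered it into the forks. Then I released it and backed straight up.
- **Last checks on the loop:** it lay within about 1 mm of the fork centre across and along. Its height was about 107.5 mm against the 108.5 mm given. Its y axis matched the bath's to within about 0.01 rad, and the U-bend hung about 0.08 rad from vertical.
- **Last checks on the bystanders:** the flask and brown bottle showed at the same pixels as at the start. The cylinder was mostly hidden by the arm in the last picture, but I never worked near it.

Two checks did not agree fully. The bath position from the scene and side cameras differed from the wrist camera's by about 2–4 mm, so I used the wrist camera for the final placing. The U-bend tilt estimate also varied by a few hundredths of a radian between pictures.

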